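# Cock, load and fire the spring marking press

### The arm

A 6-joint arm with a two-finger parallel gripper is mounted at the origin on the work surface. World frame = base frame: x ahead of the robot, y to its left, z up, the work surface at z = 0. Lengths are in m, angles in rad, forces in N, time in s.
With the tool pointing down it reaches from about 0.35 to 0.775 m from the base axis. Payload 7.3 kg.
Tool frame: the origin (TCP) lies midway between the tips of the shut fingers; the grasp point (between the pads) lies 19 mm behind it (robot.tcp_to_grasp is the distance from the TCP to the grasp point, in m); x points along the fingers, z is the direction in which the jaws open and shut, and the axes are right-handed (so a half turn about x gives the same grasp; the last joint's range is limited). The gripper opens to 92 mm and grips with 3 to 60 N. Pads are 19 mm wide; open, the fingers measure 130 mm over their backs; the gripper's body (75 mm by 190 mm) begins 47 mm behind the grasp point.
Start: joints at [-1.411, 0.342, 1.524, -0, 1.275, -0.146], TCP at [0.158, -0.501, 0.227] pointing down, gripper open.
Joint ranges: [-2.53, 2.53], [-0.77, 2.02], [0.04, 2.7], [-1, 4.14], [0.28, 2.66], [-3.11, 3.11]. Speed limits (rad/s): [2.57, 2.57, 3.14, 3.14, 3.14, 3.14].

### API

Orientations are given as [roll, pitch, yaw] about the fixed x, y, z axes, in that order (R = Rz(yaw) Ry(pitch) Rx(roll)).
In Python, from cell import robot gives the robot as it stands.
- The arm moves only by the tool move_arm, never from a script. Its argument "deltas" is a list of rows, each an object with "dp": the shift along the tool's x, y, z in m, a list of three; "turn": the turn, a rotation vector about the tool's x, y, z in degrees, a list of three. A call has 1 to 10 rows; each row is the pose to reach, as a shift and turn from the pose commanded when the call began, along the tool's axes at that moment; what a row does not reach only later rows make up. A row lasts 1/10 s, in which the tool goes at most 50 mm and 8.59 degrees, less where a joint would pass 70% of its speed; a pose out of reach is approached as far as the arm can. A call with a gripper value outside its range is refused whole. "hand" is the finger opening in m, from 0 to 0.0918, set as the call begins (left out, the last holds). The fingers move at their own pace and stop on an object; "squeeze" is the grip in N (left out, the last holds). Time passes only in rows, so rows that repeat a pose let the fingers close. It gives the time, the measured TCP pose, the force and the opening at its end, in the units of the state.
- robot.observe(): the state, without advancing time (a new reading comes with each control period).
- robot.read_camera(name): name is "side" or "top"; returns (picture, depth): 384x512x3 uint8, red, green, blue; 384x512 float32, m along the optical axis (not along the pixel's ray), 0 where there is no reading.
- robot.camera_info(name): a dict with "fx", "fy", "cx", "cy" (pixels), "R" (3x3) and "t" (3): a world point X has camera coordinates R X + t. Camera axes: x right, y down, z forward; pixel columns grow to the right and rows downward; lengths in m; the calibration is good to about 2 mm. A picture is of the moment at which its call begins. camera_info takes no time and is no camera call.
- robot.hand_in(): hands the job in, once; it reports no verdict.
The state is a dict: "time": time; "qpos": joint angles; "qvel": joint speeds; "joint_efforts": joint torques, N m; "tool_pos": TCP position; "tool_rot": TCP orientation; "contact_force": force on the tool from outside, world axes, zero at the start; "torque": the same for the moment, N m; "opening": finger opening in m.
Only numpy, scipy, OpenCV 4.12 (cv2) and the standard library are available. Lean on these libraries where they do the work, as an engineer would, in place of code of your own. Each camera call takes 0.05 s, during which the arm holds its last target.

### The job

Stamp the brass plate on the spring marking press. Draw the striker up by its black knob until the sear catches and holds it, without hauling its rubber buffer hard against the head above, and let go; then push the plate gently along the tongue until it is fully home against the back stop, and press the red trip lever to fire the stamp down onto it. Never let the striker fly down other than by the trip lever, and leave the copper plates, the jar and the dish beside the press where they are.

Things in the scene. Friction and masses are not known exactly. Their poses are not given: they have to be found in the camera images.
- press: grey bench marking press, fixed. Origin on the bench under the stamp's upright axis; the loading tongue (44 mm wide, top at z = 50 mm) reaches from there towards -x, its end at x = -195 mm; the red trip lever is on the +y side. Base 255 x 150 mm, 18 mm high. C-frame column on the -y side: y -55 to -110 mm, x within 30 mm, up to z = 205 mm.
- head_top (a point): on the stamp's axis, top face of the press's head (205 mm above the bench). The head is two plates, at z = 89-99 and 193-205 mm, x within 37 mm and y up to +27 mm of the axis, joined by two upright pillars with springs at x = +-28 mm.
- guide_mouth (a point): middle of the flared mouth between the two side guides, on the tongue's top, 45 mm to the -x side of the stamp's axis. The mouth is about 54 mm wide and narrows over 19 mm to parallel guides 38 mm apart and 7 mm high, which run on to the back stop.
- draw (a joint): height of the sprung striker (stamp 18 mm across, hammer, rod, knob: 0.4 kg), m. 0: down, 2 mm above the bare anvil; about 0.004 resting on a plate; grows as it is drawn straight up. It pulls down with about 10 N at first, 12 to 14 N near the catch, and some 3 N more while the brass nut on its rod pushes past the sear.
- sear (a point): tip of the sear's nose, on the head. It snaps under the brass nut on the striker's rod after 24 to 46 mm of draw: the nut is set differently each time and not measured. 2.5 mm above the catch the red rubber buffer on the nut meets the head. Eased down from there a caught striker rests on the sear and the pull on the hand vanishes; else it keeps pulling.
- striker: the striker; its black knob sits on top of its rod: a neck 25 mm in diameter from 4 to 22 mm above the knob's underside, flaring to a 35 mm rim, 32 mm high in all; pinch it round the neck from above. Origin on the axis at the knob's underside, z up: 226 mm above the bench and 21 mm clear of the head when down; it rises with the striker.
- knob_grip (a point): point on the knob's axis in the middle of its neck, where to pinch it (15 mm above the knob's underside)
- trip (a joint): angle of the trip lever, rad: 0 at rest, grows as its pad is pressed down (spring return, end stop 0.40). Fires a caught striker at about 0.15 to 0.3; it takes about 6 N at the pad. It does not move when the striker is drawn.
- trip_pad (a point): top centre of the trip lever's red pad (22 mm along press x, 30 mm along y), 88 mm to the +y side of the stamp's axis, 167 mm above the bench at rest; press it straight down some 12 to 18 mm. The drawn knob beside it, 88 mm away, stands up to 310 mm high.
- plate: the loose brass plate to be marked, 110 (x) x 36 (y) x 6 (z) mm, 0.2 kg, lying flat on the press's tongue, pulled out 68 to 90 mm from home and a little askew; origin under its centre. It slides easily; push its near end along the tongue.
- plate_home (a point): where the middle of the plate's underside is when it is fully home: far end against the back stop, between the guides. x points along the push (press x), z up. Its near end then lies 55 mm to the -x side of this point, 51 mm clear of the head.
- back_stop: dark steel stop block at the far end of the anvil, 8 x 44 x 16 mm; origin under its centre, its face towards the plate 4 mm to the -x side
- spare_plate: a copper plate blank lying on the bench at the right of the press, same size as the brass one (110 x 36 x 6 mm); not to be used; origin under its centre
- marked_plate: a copper plate with a dark round mark near one end, lying on the bench at the left of the press, 110 x 36 x 6 mm; already done; origin under its centre
- glue_jar: jar with a black cap, 60 mm across, 85 mm high, on the bench to the right of the tongue; bystander; origin under its centre
- rivet_dish: shallow steel dish, 84 mm across, 30 mm high, on the bench to the left of the tongue; bystander; origin under its centre
- head_stop: steel washer, 30 mm across, under the upper head plate, fixed; origin at its underside on the stamp's axis, 191.5 mm above the bench. The red rubber buffer on the striker's nut meets it at the end of the draw; the buffer gives 1 mm per 5.5 N and should not be squeezed with more than about 10 N.
Mind the look-alikes: they are no part of the job. Leave any white look-alike of the plate alone.

How it is judged:
On the way, in this order (a step that is already met when the one before it is completed fails the run):
1. the striker is drawn up and held by the sear, the knob let go (value of joint draw above 0.018 m and velocity of joint draw between -0.02 and 0.02 m/s and contact force between the fingers and striker below 0.3 N), for 0.3 s.
2. the plate is fully home against the back stop and let go, with the striker still cocked (x of plate in the frame of plate_home between -0.002 and 0.002 m and y of plate in the frame of plate_home between -0.003 and 0.003 m and z of plate in the frame of plate_home below 0.002 m and angle between the x axis of plate and the x axis of plate_home, either way round below 0.06 rad and value of joint draw above 0.018 m and contact force between the fingers and plate below 0.3 N), for 0.2 s.
3. the trip lever fires the striker: it flies down (over 0.3 m/s) onto the plate in its place (x of plate in the frame of plate_home between -0.002 and 0.002 m and y of plate in the frame of plate_home between -0.003 and 0.003 m and z of plate in the frame of plate_home below 0.002 m and angle between the x axis of plate and the x axis of plate_home, either way round below 0.06 rad and velocity of joint draw below -0.3 m/s and value of joint trip above 0.08 rad).
At the end, for the whole second after the job is handed in: The plate lies flat and fully home (within 2 mm of the back stop along the tongue, 3 mm sideways, 0.06 rad), the fired striker is down with its stamp resting on the plate, the trip lever is back at rest, and everything is still (x of plate in the frame of plate_home between -0.002 and 0.002 m and y of plate in the frame of plate_home between -0.003 and 0.003 m and z of plate in the frame of plate_home below 0.002 m and angle between the x axis of plate and the x axis of plate_home, either way round below 0.06 rad and value of joint draw between 0.002 and 0.007 m and value of joint trip below 0.05 rad and linear speed of plate below 0.01 m/s and velocity of joint draw between -0.02 and 0.02 m/s); the robot touches nothing.
It fails at once if the drawn striker is hauled up against the head (its rubber buffer on the head stop) with more than 12 N (contact force between striker and head_stop above 12 N).
It fails at once if the striker flies down (over 0.55 m/s) without the trip lever being pressed (velocity of joint draw below -0.55 m/s and value of joint trip below 0.08 rad).
It fails at once if the plate is pushed against the back stop with more than 25 N (contact force between plate and back_stop above 25 N).
It fails at once if a copper plate, the jar or the dish is moved by more than 20 mm (distance of any of spare_plate, marked_plate, glue_jar, rivet_dish from where it was at the start of the episode above 0.02 m).
It also fails if it takes over 72 s, if anything falls off the work surface, if the arm or the gripper's body presses on something with over 40 N, if the wrist force passes 120 N, or if a joint passes its speed limit or range.

## Working session

There is one attempt and no reset: what is moved stays moved. The work goes in short steps, Python scripts to look and compute and a tool call to move; the robot and the scene stay as the last step left them, time stands still between calls to the robot, and variables do not carry over. Pictures are saved under pics/ and viewed, and the job is handed in when it is done.

Besides the shell and the picture viewer there is one more tool, called after "Emit:" in YAML: its name, and indented under it one key for each argument. move_arm: Moves the arm, as the interface text tells. Its arguments: {"type":"object","properties":{"deltas":{"type":"array"},"hand":{"type":"number"},"squeeze":{"type":"number"}},"required":["deltas"]}

```bash
ls; mkdir -p pics
python3 - <<'E'
from cell import robot
import cv2,numpy as np
print(robot.observe())
for n in ("side","top"):
    p,d=robot.read_camera(n); cv2.imwrite(f"pics/{n}0.png",p[:,:,::-1]); np.savez(f"{n}0.npz",p=p,d=d)
    print(n,robot.camera_info(n))
E
```

```text
pics
{'time': 0.0, 'qpos': array([-1.41100607e+00,  3.42743405e-01,  1.52501520e+00, -2.64618500e-05,
        1.27538814e+00, -1.45976582e-01]), 'qvel': array([ 0.00076276,  0.00113268, -0.00168794, -0.00134523, -0.00102674,
        0.000494  ]), 'joint_efforts': array([ 8.96060264e-04, -4.31234372e+01, -2.44217134e+01,  7.18402304e-02,
        5.59386739e-02, -1.10054689e-04]), 'tool_pos': array([ 0.15799801, -0.500237  ,  0.22603486]), 'tool_rot': array([3.01189651, 1.56924202, 1.74687474]), 'contact_force': array([-0.48402355, -0.03090376,  0.40720164]), 'torque': array([ 0.03741275, -0.03503313, -0.00564176]), 'opening': 0.0918735879811444}
side {'fx': 448.02335440499553, 'fy': 448.02335440499553, 'cx': 249.59386513472194, 'cy': 191.51280397898435, 'R': array([[-0.79404609, -0.60765799,  0.01557499],
       [-0.47373823,  0.60258775, -0.64223056],
       [ 0.38087123, -0.51733913, -0.76635327]]), 't': array([0.44782402, 0.36057755, 0.88372301])}
top {'fx': 474.8803929337161, 'fy': 474.8803929337161, 'cx': 247.86549854742287, 'cy': 193.43092320028265, 'R': array([[-0.0169492 , -0.9996725 , -0.01917332],
       [-0.99858977,  0.01788952, -0.0499843 ],
       [ 0.05031093,  0.01829908, -0.99856595]]), 't': array([0.03212448, 0.57029959, 1.41468831])}
```

View pics/side0.png

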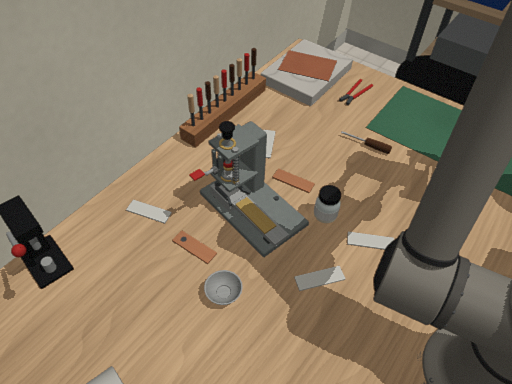

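View pics/top0.png

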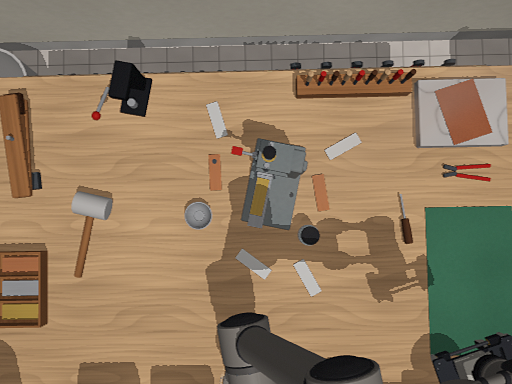

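```bash
cat > h.py <<'E'
import numpy as np,cv2
from cell import robot
def ray(n,u,v):
    c=robot.camera_info(n);R=np.array(c['R']);t=np.array(c['t'])
    d=R.T@np.array([(u-c['cx'])/c['fx'],(v-c['cy'])/c['fy'],1.]);return -R.T@t,d
def plane(n,u,v,z):
    o,d=ray(n,u,v);return o+d*(z-o[2])/d[2]
def tri(a,b):
    o1,d1=ray('top',*a);o2,d2=ray('side',*b)
    s=np.linalg.lstsq(np.c_[d1,-d2],o2-o1,rcond=None)[0]
    p,q=o1+s[0]*d1,o2+s[1]*d2
    return (p+q)/2,np.linalg.norm(p-q)
def proj(n,X):
    c=robot.camera_info(n);x=np.array(c['R'])@X+np.array(c['t'])
    return c['fx']*x[0]/x[2]+c['cx'],c['fy']*x[1]/x[2]+c['cy']
def crop(n,p,box,k,out):
    u0,v0,u1,v1=box
    cv2.imwrite(out,cv2.resize(p[v0:v1,u0:u1,::-1],None,fx=k,fy=k,interpolation=cv2.INTER_CUBIC))
def pts(n,d):
    c=robot.camera_info(n);R=np.array(c['R']);t=np.array(c['t'])
    v,u=np.mgrid[:384,:512]
    P=np.stack([(u-c['cx'])/c['fx']*d,(v-c['cy'])/c['fy']*d,d],-1)
    return (P-t)@R
E
python3 - <<'E'
from h import *
T=np.load('top0.npz');S=np.load('side0.npz')
crop('top',T['p'],(200,125,340,245),5,'pics/t1.png')
crop('side',S['p'],(170,110,330,260),4,'pics/s1.png')
P=pts('top',T['d'])
# press top faces heights near
for z,l in ((.199,.211),):
    m=(P[...,2]>z)&(P[...,2]<l)&(T['d']>0); v,u=np.nonzero(m); k=(u>230)&(u<320)&(v>130)&(v<240)
    print(k.sum()); q=P[v[k],u[k]]; print(q.min(0),q.max(0)); print(cv2.minAreaRect(q[:,:2].astype(np.float32)*1000))
m=(P[...,2]>.24)&(T['d']>0); v,u=np.nonzero(m);k=(u>230)&(u<320)&(v>130)&(v<240)
q=P[v[k],u[k]];print(k.sum(),q.mean(0),q[:,2].max(),u[k].mean(),v[k].mean())
for n,I in(('top',T),('side',S)):
    p=I['p'].astype(int);hsv=cv2.cvtColor(I['p'],cv2.COLOR_RGB2HSV)
    m=((hsv[...,0]<6)|(hsv[...,0]>174))&(hsv[...,1]>170)&(hsv[...,2]>90)
    nn,lab,st,ce=cv2.connectedComponentsWithStats(m.astype(np.uint8))
    for i in range(1,nn):
        if st[i,4]>5: print(n,'red',st[i],ce[i])
    m=((hsv[...,0]>=18)&(hsv[...,0]<30))&(hsv[...,1]>140)&(hsv[...,2]>60)
    nn,lab,st,ce=cv2.connectedComponentsWithStats(m.astype(np.uint8))
    for i in range(1,nn):
        if st[i,4]>15: print(n,'brass',st[i],ce[i])
E
```

```text
1043
[ 0.61315463 -0.13289173  0.19902366] [ 0.70145969 -0.00384668  0.21099967]
((654.1885375976562, -68.42101287841797), (122.33660888671875, 74.39004516601562), 77.0798568725586)
148 [ 0.66116845 -0.03609511  0.25709537] 0.26411760608848805 268.63513513513516 152.17567567567568
top red [395  69   9  11  38] [399.23684211  73.26315789]
top red [320  71   7  10  38] [322.92105263  74.97368421]
top red [357  70   8  11  39] [361.1025641   74.02564103]
top red [ 92 111   8   9  56] [ 95.57142857 115.33928571]
top red [232 146  11  10  78] [236.75641026 150.42307692]
top red [456 164  35   5 117] [473.76068376 166.16239316]
top red [456 174  35   7 115] [473.1826087  176.83478261]
top brass [262 154  13   8  31] [267.41935484 158.64516129]
top brass [250 178  19  38 419] [259.14319809 196.41527446]
top brass [  2 303  37  17 560] [ 19.40714286 311.15178571]
side red [245  53   4  18  35] [247.17142857  60.42857143]
side red [222  70   4  18  42] [224.21428571  77.42857143]
side red [347  79  15  15  48] [354.375   86.1875]
side red [353  84  20  14  61] [362.27868852  90.91803279]
side red [197  88   6  18  47] [199.89361702  95.38297872]
side red [224 163   8   3  13] [227.69230769 163.92307692]
side red [190 169  15  12  94] [196.80851064 174.30851064]
side red [ 12 244  14  12 135] [ 18.41481481 249.8       ]
side brass [254 206  15  14  37] [259.10810811 212.45945946]
side brass [245 213  30  20  64] [261.125  223.5625]
```

View pics/t1.png

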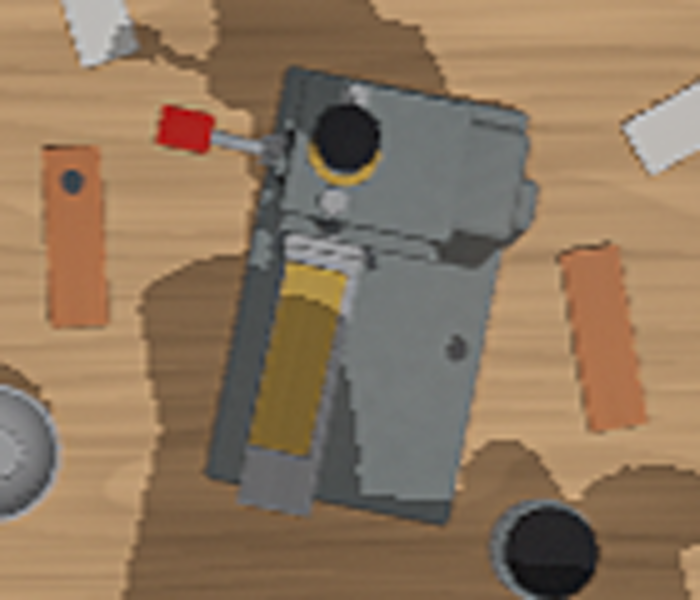

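View pics/s1.png

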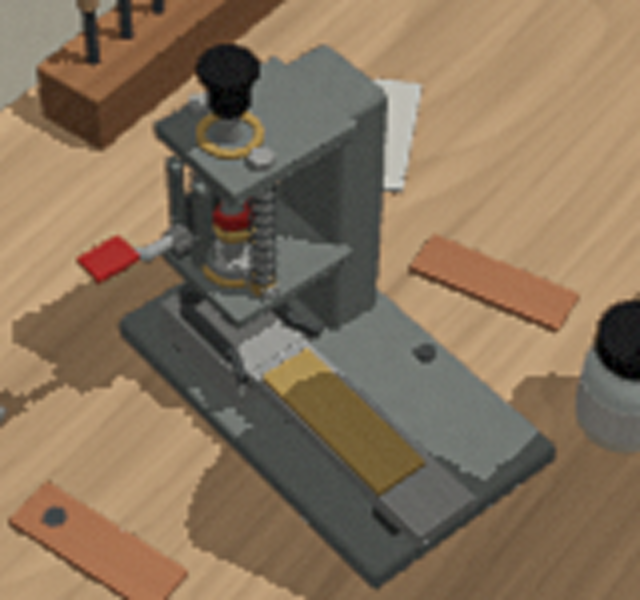

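Run:
```python
from h import *
T=np.load('top0.npz');S=np.load('side0.npz')
for n,I,box in(('top',T,(255,140,285,166)),('side',S,(215,115,240,140))):
    u0,v0,u1,v1=box
    m=(I['p'][v0:v1,u0:u1].max(2)<45).astype(np.uint8)
    nn,lab,st,ce=cv2.connectedComponentsWithStats(m)
    for i in range(1,nn):
        if st[i,4]>10: print(n,'black',st[i]+[u0,v0,0,0,0],ce[i]+[u0,v0])
    if n=='top':
        i=1+np.argmax(st[1:,4]);c=cv2.findContours((lab==i).astype(np.uint8),0,1)[0][0]
        print(cv2.minEnclosingCircle(c),cv2.fitEllipse(c)); kc=ce[i]+[u0,v0]
k=plane('top',*kc,.258);print('knob',k)
pad=plane('top',236.757,150.423,.167);print('pad',pad,np.linalg.norm((pad-k)[:2]),np.degrees(np.arctan2(*(pad-k)[1::-1])))
print('pad tri',tri((236.757,150.423),(196.81,174.31)))
hsv=cv2.cvtColor(T['p'],cv2.COLOR_RGB2HSV)
m=((hsv[...,0]>=18)&(hsv[...,0]<30))&(hsv[...,1]>140)&(hsv[...,2]>60)
nn,lab,st,ce=cv2.connectedComponentsWithStats(m.astype(np.uint8))
for i in range(1,nn):
    if st[i,4]>400 and st[i,0]>200:
        v,u=np.nonzero(lab==i); q=np.array([plane('top',a,b,.056)[:2] for a,b in zip(u,v)])
        r=cv2.minAreaRect((q*1000).astype(np.float32));print(r,cv2.boxPoints(r))
P=pts('top',T['d'])
m=(P[...,2]>.015)&(P[...,2]<.021);v,u=np.nonzero(m); kk=(u>230)&(u<320)&(v>130)&(v<240);q=P[v[kk],u[kk]]
r=cv2.minAreaRect((q[:,:2]*1000).astype(np.float32));print('base',r,cv2.boxPoints(r))
m=(P[...,2]>.15)&(P[...,2]<.18);v,u=np.nonzero(m); kk=(u>231)&(u<244)&(v>140)&(v<160);q=P[v[kk],u[kk]];print('pad depth',q.mean(0))
```

```text
top black [263 146  13  13 130] [268.90769231 151.96923077]
((14.0, 11.818181991577148), 6.5461859703063965) ((13.924243927001953, 11.960612297058105), (11.587318420410156, 12.501727104187012), 161.7168731689453)
side black [219 121  16  19 203] [226.50246305 129.33004926]
knob [ 0.66154861 -0.03676183  0.258     ]
pad [0.67995589 0.04742567 0.167     ] 0.08617634418830397 77.66658745995308
pad tri (array([0.67969332, 0.04699787, 0.1636682 ]), np.float64(0.0018348648003207121))
((559.9364624023438, -11.194576263427734), (33.7299919128418, 108.3924789428711), 76.68049621582031) [[503.31268  -15.120128]
 [608.7895   -40.091694]
 [616.56024   -7.269025]
 [511.08344   17.702541]]
base ((591.3013916015625, -63.847373962402344), (175.18020629882812, 264.523681640625), 78.11727905273438) [[ 443.8382   -122.3266  ]
 [ 702.6934   -176.79443 ]
 [ 738.7646     -5.368149]
 [ 479.90936    49.099686]]
pad depth [0.6798931  0.04687781 0.16577519]
```

```bash
cat >> h.py <<'E'
from scipy.spatial.transform import Rotation as Ro
K=np.array([.6615,-.0368]);YAW=np.radians(-12.2)
ex=np.array([np.cos(YAW),np.sin(YAW)]);ey=np.array([-ex[1],ex[0]])
def W(x,y,z): return np.r_[K+x*ex+y*ey,z]
def Rt(jaw):  # jaw: 'y' or 'x' ; tool x down
    o=robot.observe();R0=Ro.from_euler('xyz',o['tool_rot']).as_matrix()
    j=np.r_[ey if jaw=='y' else ex,0]
    best=None
    for s in (1,-1):
        z=s*j;x=np.array([0,0,-1.]);y=np.cross(z,x);R=np.c_[x,y,z]
        a=Ro.from_matrix(R0.T@R).magnitude()
        if best is None or a<best[0]: best=(a,R)
    return best[1]
def go(p,jaw=None):
    o=robot.observe();R0=Ro.from_euler('xyz',o['tool_rot']).as_matrix()
    dp=R0.T@(p-o['tool_pos']);print('t',o['time'],'pos',o['tool_pos'].round(4),'F',o['contact_force'].round(2),'open',round(o['opening'],4))
    print('dp',dp.round(4))
    if jaw: print('turn',Ro.from_matrix(R0.T@Rt(jaw)).as_rotvec(degrees=True).round(2))
    print('R0 cols world\n',R0.round(3))
E
python3 - <<'E'
from h import *
go(W(0,0,.30),'y')
T=np.load('top0.npz');S=np.load('side0.npz')
for z in (.15,.16,.17,.18,.1915,.193): print(z,proj('side',np.r_[K,z]), proj('side',W(-.0365,-0.0,z)))
P=pts('side',S['d'])
for v in range(157,172): print(v,[tuple(S['p'][v,u]) for u in (226,227,228,229)],P[v,228].round(3))
print(plane('top',310,235,.085),plane('top',198,215,.03))
E
```

```text
t 0.1 pos [ 0.158  -0.5003  0.2261] F [ 0.38 -0.4   1.1 ] open 0.092
dp [-0.0733  0.6197 -0.2905]
turn [ 2.972e+01 -8.000e-02  1.000e-02]
R0 cols world
 [[-0.     0.954  0.301]
 [ 0.001  0.301 -0.954]
 [-1.     0.    -0.001]]
0.15 (np.float64(226.86880083194086), np.float64(160.78574873744572)) (np.float64(236.83995550669076), np.float64(169.70229932510335))
0.16 (np.float64(226.76767147189136), np.float64(157.76971523354675)) (np.float64(236.8123950601836), np.float64(166.701362384342))
0.17 (np.float64(226.66502905548933), np.float64(154.7085570630787)) (np.float64(236.7844150664285), np.float64(163.65474277170128))
0.18 (np.float64(226.5608393701971), np.float64(151.6012538877369)) (np.float64(236.75600587192113), np.float64(160.56138935915163))
0.1915 (np.float64(226.43906260967353), np.float64(147.96944222042575)) (np.float64(236.7227917655546), np.float64(156.94485002900353))
0.193 (np.float64(226.42302150830324), np.float64(147.4910401110031)) (np.float64(236.7184158599116), np.float64(156.46837672912915))
157 [(np.uint8(69), np.uint8(71), np.uint8(67)), (np.uint8(100), np.uin
[... 2381 characters left out ...]
.03   0.137]
169 [(np.uint8(93), np.uint8(76), np.uint8(38)), (np.uint8(107), np.uint8(87), np.uint8(47)), (np.uint8(103), np.uint8(86), np.uint8(44)), (np.uint8(101), np.uint8(83), np.uint8(43))] [ 0.649 -0.025  0.14 ]
170 [(np.uint8(79), np.uint8(66), np.uint8(46)), (np.uint8(85), np.uint8(70), np.uint8(41)), (np.uint8(87), np.uint8(69), np.uint8(39)), (np.uint8(81), np.uint8(69), np.uint8(45))] [ 0.651 -0.027  0.134]
171 [(np.uint8(73), np.uint8(74), np.uint8(72)), (np.uint8(73), np.uint8(73), np.uint8(70)), (np.uint8(73), np.uint8(74), np.uint8(71)), (np.uint8(70), np.uint8(71), np.uint8(71))] [ 0.656 -0.033  0.123]
[ 0.44580716 -0.15367397  0.085     ] [0.50838472 0.17140955 0.03      ]
```

Emit:
move_arm:
  deltas:
    - {"dp": [-0.03,0.04,-0.02],"turn": [5,0,0]}
    - {"dp": [-0.06,0.085,-0.04],"turn": [10,0,0]}
    - {"dp": [-0.08,0.13,-0.06],"turn": [15,0,0]}
    - {"dp": [-0.08,0.175,-0.08],"turn": [20,0,0]}
    - {"dp": [-0.08,0.22,-0.1],"turn": [25,0,0]}
    - {"dp": [-0.08,0.265,-0.12],"turn": [29.8,0,0]}
    - {"dp": [-0.08,0.31,-0.14],"turn": [29.8,0,0]}
    - {"dp": [-0.08,0.355,-0.16],"turn": [29.8,0,0]}
    - {"dp": [-0.08,0.4,-0.18],"turn": [29.8,0,0]}
    - {"dp": [-0.08,0.44,-0.2],"turn": [29.8,0,0]}
  hand: 0.07

```text
time: 1.1
tool_pos: [0.516, -0.1783, 0.3064]
tool_rot: [-1.336, 1.57, -3.121]
contact_force: [-0.0, -1.3, -0.1]
opening: 0.0696
```

```bash
python3 -c "
from h import *
go(W(0,0,.30),'y')"
```

```text
t 1.1 pos [ 0.516  -0.1783  0.3064] F [-0.03 -1.29 -0.13] open 0.0696
dp [ 0.0063  0.1121 -0.1693]
turn [-0.08  0.01  0.03]
R0 cols world
 [[-0.     0.977 -0.213]
 [-0.    -0.213 -0.977]
 [-1.    -0.     0.   ]]
```

Emit:
move_arm:
  deltas:
    - {"dp": [0,0.025,-0.038]}
    - {"dp": [0,0.05,-0.075]}
    - {"dp": [0.003,0.075,-0.112]}
    - {"dp": [0.006,0.095,-0.145]}
    - {"dp": [0.006,0.108,-0.163]}
    - {"dp": [0.006,0.112,-0.169]}
    - {"dp": [0.006,0.112,-0.169]}
    - {"dp": [0.006,0.112,-0.169]}

```text
invalid input
```

```bash
python3 -c "
from h import *
p,d=robot.read_camera('top');crop('top',p,(220,110,320,200),6,'pics/t2.png')
p,d=robot.read_camera('side');crop('side',p,(160,60,310,190),5,'pics/s2.png')
go(W(0,0,.222),'y')"
```

```text
t 1.2 pos [ 0.5178 -0.1754  0.3057] F [-0.21 -0.2   0.08] open 0.0702
dp [ 0.084   0.112  -0.1651]
turn [ 0.29 -0.12  0.02]
R0 cols world
 [[ 0.     0.978 -0.206]
 [ 0.002 -0.206 -0.978]
 [-1.    -0.    -0.002]]
```

View pics/s2.png

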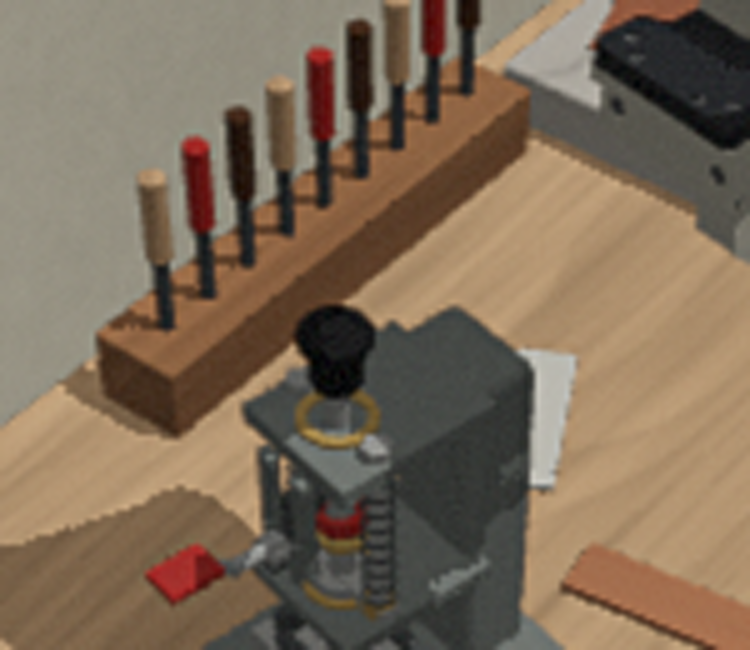

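Emit:
move_arm:
  deltas:
    - {"dp": [0,0.025,-0.038],"turn": [0,0,0]}
    - {"dp": [0,0.05,-0.075],"turn": [0,0,0]}
    - {"dp": [0.003,0.075,-0.112],"turn": [0,0,0]}
    - {"dp": [0.006,0.095,-0.145],"turn": [0,0,0]}
    - {"dp": [0.006,0.108,-0.162],"turn": [0,0,0]}
    - {"dp": [0.006,0.111,-0.167],"turn": [0,0,0]}
    - {"dp": [0.006,0.111,-0.167],"turn": [0,0,0]}
    - {"dp": [0.006,0.111,-0.167],"turn": [0,0,0]}

```text
time: 2.0
tool_pos: [0.658, -0.0417, 0.3008]
tool_rot: [-0.573, 1.57, -2.359]
contact_force: [0.3, -0.7, 1.0]
opening: 0.07
```

```bash
python3 -c "
from h import *
p,d=robot.read_camera('top');crop('top',p,(220,110,320,200),6,'pics/t3.png')
p,d=robot.read_camera('side');crop('side',p,(160,60,310,190),5,'pics/s3.png')
go(W(0,0,.222),'y')"
```

```text
t 2.1 pos [ 0.6581 -0.0418  0.3012] F [-0.55 -0.28  1.46] open 0.0704
dp [ 0.0792  0.0023 -0.0056]
turn [-0.17  0.02 -0.02]
R0 cols world
 [[ 0.     0.977 -0.214]
 [-0.    -0.214 -0.977]
 [-1.     0.     0.   ]]
```

View pics/s3.png

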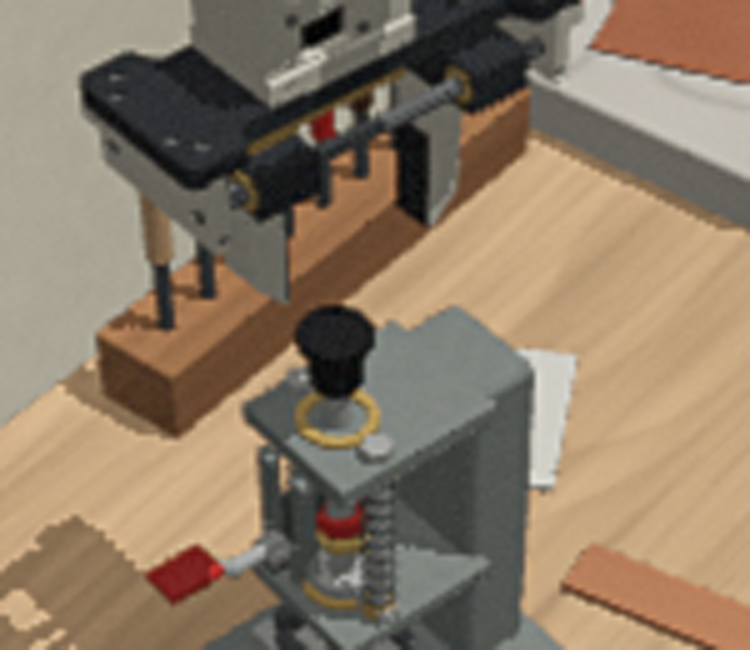

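Emit:
move_arm:
  deltas:
    - {"dp": [0.0,0.002,-0.0055],"turn": [0,0,0]}
    - {"dp": [0.02,0.002,-0.0055],"turn": [0,0,0]}
    - {"dp": [0.04,0.002,-0.0055],"turn": [0,0,0]}
    - {"dp": [0.06,0.002,-0.0055],"turn": [0,0,0]}
    - {"dp": [0.073,0.002,-0.0055],"turn": [0,0,0]}
    - {"dp": [0.079,0.002,-0.0055],"turn": [0,0,0]}
    - {"dp": [0.079,0.002,-0.0055],"turn": [0,0,0]}
    - {"dp": [0.079,0.002,-0.0055],"turn": [0,0,0]}

```text
time: 2.9
tool_pos: [0.6622, -0.0356, 0.2227]
tool_rot: [1.59, 1.569, -0.195]
contact_force: [-0.2, -0.4, 0.7]
opening: 0.0697
```

```bash
python3 -c "
from h import *
p,d=robot.read_camera('side');crop('side',p,(160,60,310,190),5,'pics/s4.png')
go(W(0,0,.222),'y')"
```

```text
t 2.95 pos [ 0.6623 -0.0356  0.2229] F [ 0.27 -0.78  0.05] open 0.07
dp [ 0.0009 -0.0006  0.0013]
turn [-0.09 -0.   -0.12]
R0 cols world
 [[ 0.002  0.977 -0.213]
 [-0.    -0.213 -0.977]
 [-1.     0.002 -0.   ]]
```

View pics/s4.png

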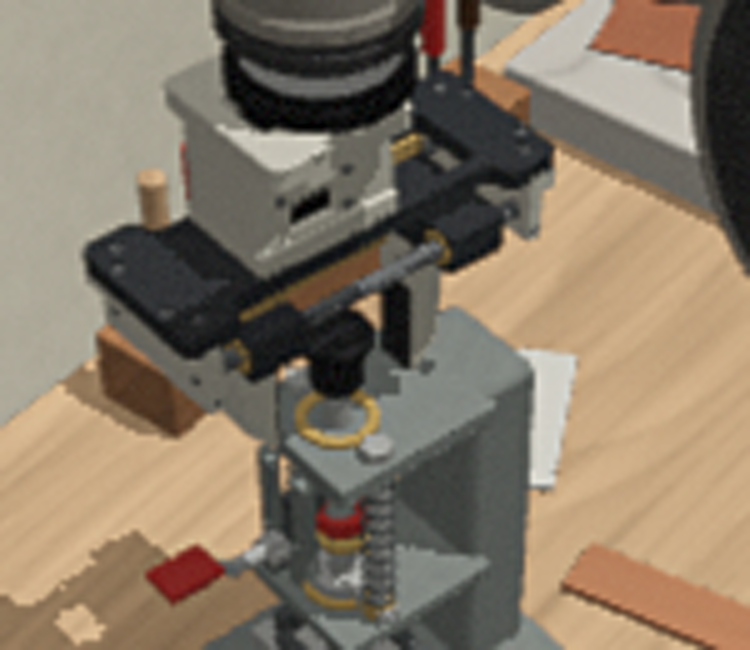

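Emit:
move_arm:
  deltas:
    - {"dp": [0,0,0],"turn": [0,0,0]}
    - {"dp": [0,0,0],"turn": [0,0,0]}
    - {"dp": [0,0,0],"turn": [0,0,0]}
    - {"dp": [0,0,0],"turn": [0,0,0]}
    - {"dp": [0,0,0],"turn": [0,0,0]}
    - {"dp": [0,0,0],"turn": [0,0,0]}
  hand: 0.0
  squeeze: 40

```text
time: 3.55
tool_pos: [0.6613, -0.0384, 0.2217]
tool_rot: [-0.08, 1.566, -1.867]
contact_force: [-3.0, -8.8, 0.4]
opening: 0.0325
```

Emit:
move_arm:
  deltas:
    - {"dp": [0,0,0],"turn": [0,0,0]}
    - {"dp": [0,0,0],"turn": [0,0,0]}
    - {"dp": [0,0,0],"turn": [0,0,0]}
    - {"dp": [0,0,0],"turn": [0,0,0]}

```text
time: 3.95
tool_pos: [0.6613, -0.0385, 0.2217]
tool_rot: [-0.101, 1.566, -1.888]
contact_force: [-2.9, -9.5, 0.8]
opening: 0.0324
```

```bash
python3 -c "
from h import *
p,d=robot.read_camera('side');crop('side',p,(190,90,290,170),8,'pics/s5.png')
go(W(0,0,.222),'y')"
```

```text
t 4.0 pos [ 0.6613 -0.0384  0.2218] F [-3.12 -8.8   0.32] open 0.0325
dp [-0.0003 -0.0001 -0.0016]
turn [-0.18  0.25  0.02]
R0 cols world
 [[-0.001  0.977 -0.214]
 [-0.004 -0.214 -0.977]
 [-1.    -0.     0.004]]
```

View pics/s5.png

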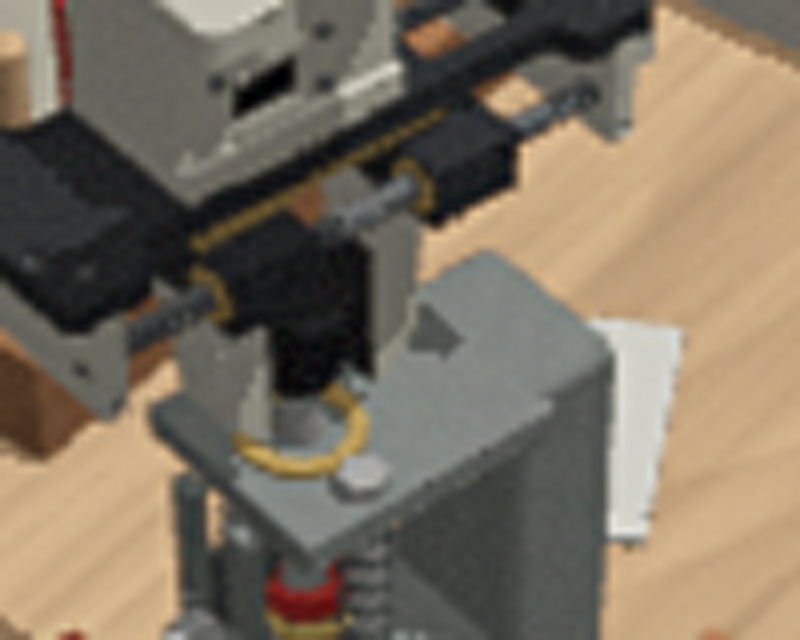

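Emit:
move_arm:
  deltas:
    - {"dp": [0,0,0],"turn": [0,0,0]}
    - {"dp": [0,0,0],"turn": [0,0,0]}
    - {"dp": [0,0,0],"turn": [0,0,0]}
    - {"dp": [0.003,-0.0005,0.001],"turn": [0,0,0]}
    - {"dp": [0.006,-0.0005,0.0025],"turn": [0,0,0]}
    - {"dp": [0.009,-0.0005,0.0025],"turn": [0,0,0]}
    - {"dp": [0.009,-0.0005,0.0025],"turn": [0,0,0]}
    - {"dp": [0.009,-0.0005,0.0025],"turn": [0,0,0]}
  hand: 0.05

```text
time: 4.8
tool_pos: [0.6608, -0.0378, 0.2126]
tool_rot: [-1.256, 1.571, -3.041]
contact_force: [-0.1, -0.2, -1.2]
opening: 0.05
```

Emit:
move_arm:
  deltas:
    - {"dp": [0,0,0],"turn": [0,0,0]}
    - {"dp": [0,0,0],"turn": [0,0,0]}
    - {"dp": [0,0,0],"turn": [0,0,0]}
    - {"dp": [0,0,0],"turn": [0,0,0]}
    - {"dp": [0,0,0],"turn": [0,0,0]}
  hand: 0.0
  squeeze: 40

```text
time: 5.3
tool_pos: [0.6608, -0.0383, 0.2128]
tool_rot: [0.367, 1.57, -1.419]
contact_force: [-0.6, -3.3, 0.9]
opening: 0.0323
```

```bash
python3 -c "
from h import *
p,d=robot.read_camera('side');crop('side',p,(190,90,270,160),9,'pics/s6.png')
go(W(0,0,.222),'y')"
```

```text
t 5.35 pos [ 0.6608 -0.0383  0.2128] F [-1.67 -2.76  0.84] open 0.0323
dp [-0.0092  0.0003 -0.0016]
turn [-0.1   0.04 -0.01]
R0 cols world
 [[ 0.     0.977 -0.213]
 [-0.001 -0.213 -0.977]
 [-1.     0.     0.001]]
```

View pics/s6.png

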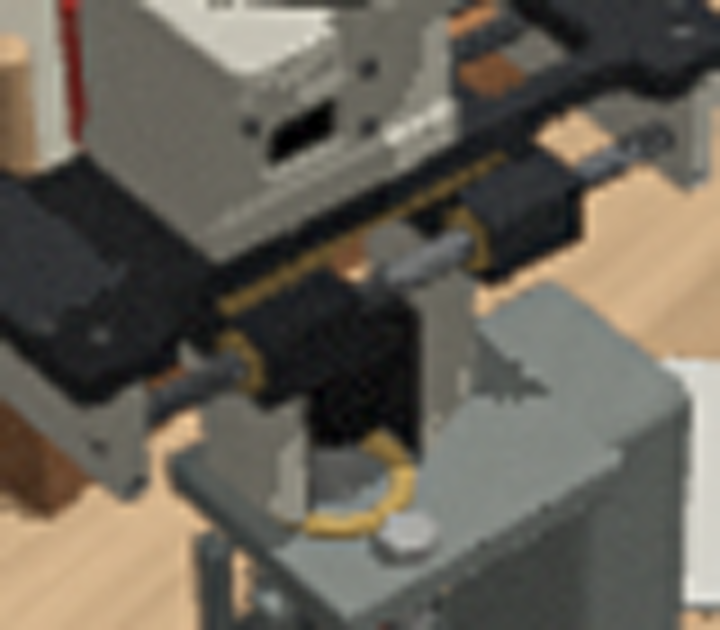

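Emit:
move_arm:
  deltas:
    - {"dp": [0,0,0],"turn": [0,0,0]}
    - {"dp": [0,0,0],"turn": [0,0,0]}
    - {"dp": [0,0,0],"turn": [0,0,0]}
  squeeze: 10

```text
time: 5.65
tool_pos: [0.6608, -0.0382, 0.2128]
tool_rot: [0.418, 1.57, -1.368]
contact_force: [-0.8, -3.9, 1.6]
opening: 0.0338
```

```bash
python3 -c "
from h import *
go(W(0,0,.222),'y')"
```

```text
t 5.65 pos [ 0.6608 -0.0382  0.2128] F [-0.83 -3.93  1.58] open 0.0338
dp [-0.0092  0.0003 -0.0015]
turn [-0.09  0.04 -0.02]
R0 cols world
 [[ 0.     0.977 -0.213]
 [-0.001 -0.213 -0.977]
 [-1.     0.     0.001]]
```

Emit:
move_arm:
  deltas:
    - {"dp": [0,0,0],"turn": [0,0,0]}
    - {"dp": [0,0,0],"turn": [0,0,0]}
    - {"dp": [0,0,0],"turn": [0,0,0]}
  squeeze: 60

```text
time: 5.95
tool_pos: [0.6608, -0.0383, 0.2128]
tool_rot: [0.315, 1.57, -1.47]
contact_force: [-2.1, -4.4, 1.8]
opening: 0.032
```

```bash
python3 -c "
from h import *
go(W(0,0,.222),'y')"
```

```text
t 5.95 pos [ 0.6608 -0.0383  0.2128] F [-2.09 -4.38  1.83] open 0.032
dp [-0.0092  0.0003 -0.0016]
turn [-0.09  0.04 -0.01]
R0 cols world
 [[ 0.     0.977 -0.213]
 [-0.001 -0.213 -0.977]
 [-1.     0.     0.001]]
```

Emit:
move_arm:
  deltas:
    - {"dp": [-0.001,0,0],"turn": [0,0,0]}
    - {"dp": [-0.002,0,0],"turn": [0,0,0]}
    - {"dp": [-0.003,0,0],"turn": [0,0,0]}
    - {"dp": [-0.003,0,0],"turn": [0,0,0]}
    - {"dp": [-0.003,0,0],"turn": [0,0,0]}

```text
time: 6.45
tool_pos: [0.6607, -0.0383, 0.2135]
tool_rot: [-1.284, 1.568, -3.07]
contact_force: [2.1, -5.0, -8.2]
opening: 0.0318
```

```bash
python3 -c "
from h import *
go(W(0,0,.222),'y')"
```

```text
t 6.45 pos [ 0.6607 -0.0383  0.2135] F [ 2.14 -4.98 -8.18] open 0.0318
dp [-0.0085  0.0005 -0.0016]
turn [-0.1   0.04  0.13]
R0 cols world
 [[-0.002  0.977 -0.213]
 [-0.    -0.213 -0.977]
 [-1.    -0.002  0.001]]
```

Emit:
move_arm:
  deltas:
    - {"dp": [-0.001,0,0],"turn": [0,0,0]}
    - {"dp": [-0.002,0,0],"turn": [0,0,0]}
    - {"dp": [-0.003,0,0],"turn": [0,0,0]}
    - {"dp": [-0.004,0,0],"turn": [0,0,0]}
    - {"dp": [-0.005,0,0],"turn": [0,0,0]}
    - {"dp": [-0.006,0,0],"turn": [0,0,0]}
    - {"dp": [-0.007,0,0],"turn": [0,0,0]}
    - {"dp": [-0.008,0,0],"turn": [0,0,0]}
    - {"dp": [-0.008,0,0],"turn": [0,0,0]}

```text
time: 7.35
tool_pos: [0.6607, -0.0383, 0.2213]
tool_rot: [-1.303, 1.568, -3.089]
contact_force: [2.9, -6.5, -9.9]
opening: 0.032
```

```bash
python3 -c "
from h import *
p,d=robot.read_camera('side');crop('side',p,(190,90,270,160),9,'pics/s7.png')
go(W(0,0,.222),'y')"
```

```text
t 7.4 pos [ 0.6607 -0.0382  0.2212] F [ 1.91 -5.47 -9.94] open 0.0318
dp [-0.0008  0.0005 -0.0016]
turn [-0.1   0.04  0.15]
R0 cols world
 [[-0.003  0.977 -0.213]
 [-0.    -0.213 -0.977]
 [-1.    -0.003  0.001]]
```

View pics/s7.png

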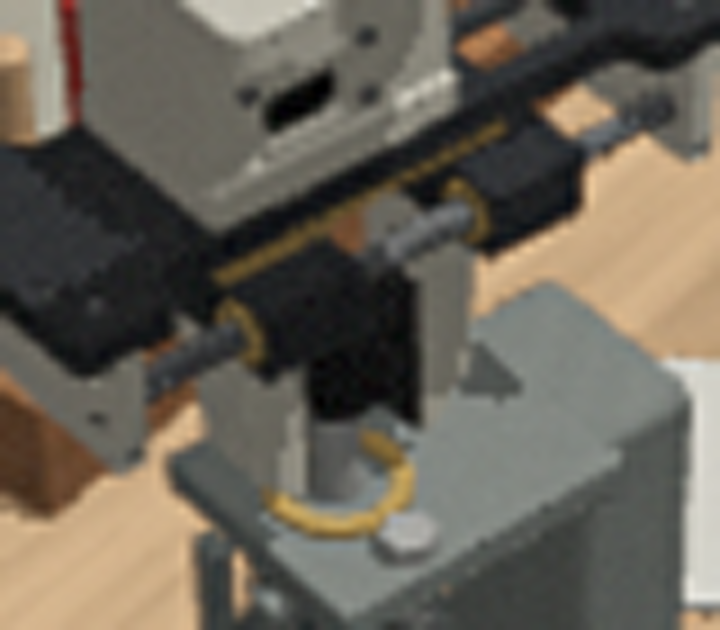

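Emit:
move_arm:
  deltas:
    - {"dp": [-0.0015,0,0],"turn": [0,0,0]}
    - {"dp": [-0.003,0,0],"turn": [0,0,0]}
    - {"dp": [-0.0045,0,0],"turn": [0,0,0]}
    - {"dp": [-0.006,0,0],"turn": [0,0,0]}
    - {"dp": [-0.0075,0,0],"turn": [0,0,0]}
    - {"dp": [-0.009,0,0],"turn": [0,0,0]}
    - {"dp": [-0.0105,0,0],"turn": [0,0,0]}
    - {"dp": [-0.012,0,0],"turn": [0,0,0]}
    - {"dp": [-0.013,0,0],"turn": [0,0,0]}
    - {"dp": [-0.013,0,0],"turn": [0,0,0]}

```text
time: 8.4
tool_pos: [0.6606, -0.0383, 0.2338]
tool_rot: [-1.361, 1.567, 3.137]
contact_force: [3.6, -5.5, -11.0]
opening: 0.0324
```

Emit:
move_arm:
  deltas:
    - {"dp": [-0.001,0,0],"turn": [0,0,0]}
    - {"dp": [-0.002,0,0],"turn": [0,0,0]}
    - {"dp": [-0.003,0,0],"turn": [0,0,0]}
    - {"dp": [-0.003,0,0],"turn": [0,0,0]}
    - {"dp": [-0.003,0,0],"turn": [0,0,0]}

```text
time: 8.9
tool_pos: [0.6606, -0.0382, 0.2356]
tool_rot: [-1.413, 1.566, 3.085]
contact_force: [5.6, -5.5, -14.3]
opening: 0.032
```

```bash
python3 -c "
from h import *
p,d=robot.read_camera('side');crop('side',p,(190,90,270,170),7,'pics/s8.png')
go(W(0,0,.222),'y')"
```

```text
t 8.95 pos [ 0.6605 -0.0383  0.2356] F [  4.4   -6.48 -14.44] open 0.032
dp [ 0.0136  0.0007 -0.0016]
turn [-0.1   0.04  0.26]
R0 cols world
 [[-0.005  0.977 -0.213]
 [ 0.    -0.213 -0.977]
 [-1.    -0.005  0.001]]
```

View pics/s8.png

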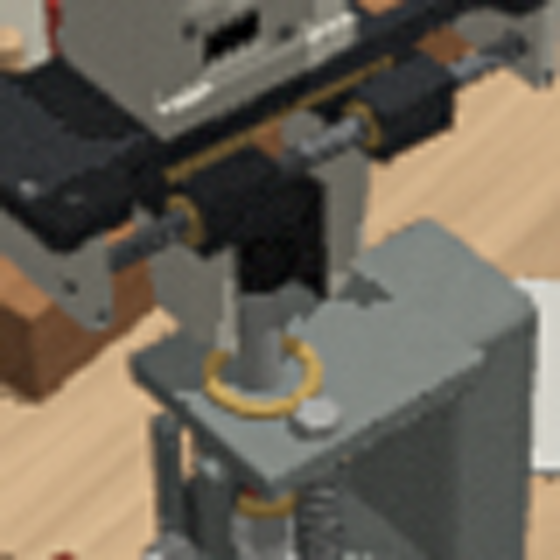

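Emit:
move_arm:
  deltas:
    - {"dp": [-0.0005,0,0],"turn": [0,0,0]}
    - {"dp": [-0.001,0,0],"turn": [0,0,0]}
    - {"dp": [-0.001,0,0],"turn": [0,0,0]}
    - {"dp": [-0.001,0,0],"turn": [0,0,0]}

```text
time: 9.35
tool_pos: [0.6605, -0.0383, 0.2365]
tool_rot: [-1.41, 1.566, 3.087]
contact_force: [5.3, -5.1, -16.0]
opening: 0.0317
```

Emit:
move_arm:
  deltas:
    - {"dp": [-0.0005,0,0],"turn": [0,0,0]}
    - {"dp": [-0.001,0,0],"turn": [0,0,0]}
    - {"dp": [-0.001,0,0],"turn": [0,0,0]}
    - {"dp": [-0.001,0,0],"turn": [0,0,0]}

```text
time: 9.75
tool_pos: [0.6606, -0.0382, 0.2374]
tool_rot: [-1.423, 1.566, 3.074]
contact_force: [4.1, -6.0, -15.3]
opening: 0.032
```

Emit:
move_arm:
  deltas:
    - {"dp": [-0.0005,0,0],"turn": [0,0,0]}
    - {"dp": [-0.001,0,0],"turn": [0,0,0]}
    - {"dp": [-0.001,0,0],"turn": [0,0,0]}
    - {"dp": [-0.001,0,0],"turn": [0,0,0]}

```text
time: 10.15
tool_pos: [0.6605, -0.0382, 0.2385]
tool_rot: [-1.416, 1.566, 3.082]
contact_force: [5.6, -5.5, -15.7]
opening: 0.0318
```

Emit:
move_arm:
  deltas:
    - {"dp": [-0.0005,0,0],"turn": [0,0,0]}
    - {"dp": [-0.001,0,0],"turn": [0,0,0]}
    - {"dp": [-0.001,0,0],"turn": [0,0,0]}
    - {"dp": [-0.001,0,0],"turn": [0,0,0]}

```text
time: 10.55
tool_pos: [0.6605, -0.0382, 0.2394]
tool_rot: [-1.425, 1.566, 3.073]
contact_force: [5.4, -5.3, -15.4]
opening: 0.0319
```

Emit:
move_arm:
  deltas:
    - {"dp": [-0.0005,0,0],"turn": [0,0,0]}
    - {"dp": [-0.001,0,0],"turn": [0,0,0]}
    - {"dp": [-0.001,0,0],"turn": [0,0,0]}
    - {"dp": [-0.001,0,0],"turn": [0,0,0]}

```text
time: 10.95
tool_pos: [0.6605, -0.0382, 0.2405]
tool_rot: [-1.415, 1.566, 3.083]
contact_force: [4.5, -5.8, -15.8]
opening: 0.0318
```

```bash
python3 -c "
from h import *
p,d=robot.read_camera('side');crop('side',p,(190,90,270,170),7,'pics/s9.png')
go(W(0,0,.222),'y')"
```

```text
t 11.0 pos [ 0.6605 -0.0382  0.2405] F [  5.15  -5.22 -15.3 ] open 0.0321
dp [ 0.0185  0.0007 -0.0016]
turn [-0.1   0.04  0.28]
R0 cols world
 [[-0.005  0.977 -0.213]
 [ 0.    -0.213 -0.977]
 [-1.    -0.005  0.001]]
```

View pics/s9.png

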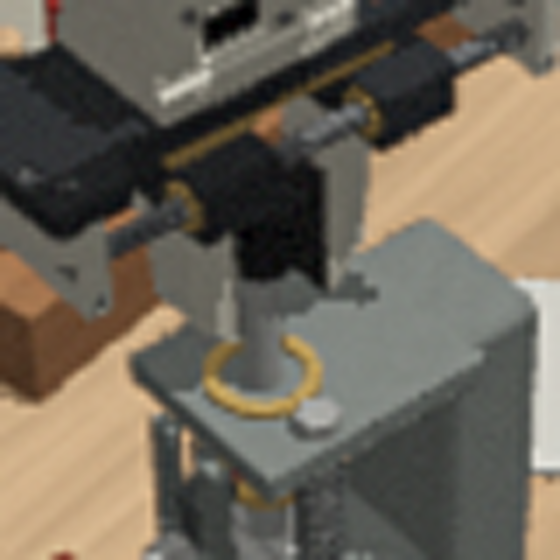

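Emit:
move_arm:
  deltas:
    - {"dp": [-0.0005,0,0],"turn": [0,0,0]}
    - {"dp": [-0.001,0,0],"turn": [0,0,0]}
    - {"dp": [-0.001,0,0],"turn": [0,0,0]}

```text
time: 11.3
tool_pos: [0.6606, -0.0382, 0.242]
tool_rot: [-1.397, 1.566, 3.1]
contact_force: [4.3, -6.7, -14.1]
opening: 0.0319
```

Emit:
move_arm:
  deltas:
    - {"dp": [-0.0005,0,0],"turn": [0,0,0]}
    - {"dp": [-0.001,0,0],"turn": [0,0,0]}
    - {"dp": [-0.001,0,0],"turn": [0,0,0]}

```text
time: 11.6
tool_pos: [0.6606, -0.0382, 0.243]
tool_rot: [-1.4, 1.566, 3.097]
contact_force: [4.2, -5.6, -13.7]
opening: 0.032
```

Emit:
move_arm:
  deltas:
    - {"dp": [0.001,0,0],"turn": [0,0,0]}
    - {"dp": [0.002,0,0],"turn": [0,0,0]}
    - {"dp": [0.0025,0,0],"turn": [0,0,0]}
    - {"dp": [0.0025,0,0],"turn": [0,0,0]}

```text
time: 12.0
tool_pos: [0.6606, -0.0383, 0.2416]
tool_rot: [-1.325, 1.568, -3.11]
contact_force: [2.7, -4.9, -9.7]
opening: 0.0316
```

Emit:
move_arm:
  deltas:
    - {"dp": [0.001,0,0],"turn": [0,0,0]}
    - {"dp": [0.002,0,0],"turn": [0,0,0]}
    - {"dp": [0.002,0,0],"turn": [0,0,0]}

```text
time: 12.3
tool_pos: [0.6606, -0.0383, 0.239]
tool_rot: [-1.365, 1.567, 3.132]
contact_force: [4.1, -5.2, -12.1]
opening: 0.0319
```

Emit:
move_arm:
  deltas:
    - {"dp": [-0.001,0,0],"turn": [0,0,0]}
    - {"dp": [-0.002,0,0],"turn": [0,0,0]}
    - {"dp": [-0.003,0,0],"turn": [0,0,0]}
    - {"dp": [-0.004,0,0],"turn": [0,0,0]}
    - {"dp": [-0.0045,0,0],"turn": [0,0,0]}
    - {"dp": [-0.0045,0,0],"turn": [0,0,0]}

```text
time: 12.9
tool_pos: [0.6606, -0.0383, 0.243]
tool_rot: [-1.404, 1.566, 3.094]
contact_force: [4.3, -5.7, -12.5]
opening: 0.0322
```

```bash
python3 -c "
from h import *
p,d=robot.read_camera('side');crop('side',p,(190,90,270,170),7,'pics/s10.png')
go(W(0,0,.222),'y')"
```

```text
t 12.95 pos [ 0.6606 -0.0382  0.243 ] F [  4.15  -5.61 -12.74] open 0.032
dp [ 0.021   0.0007 -0.0016]
turn [-0.1   0.04  0.25]
R0 cols world
 [[-0.004  0.977 -0.213]
 [ 0.    -0.213 -0.977]
 [-1.    -0.004  0.001]]
```

View pics/s10.png

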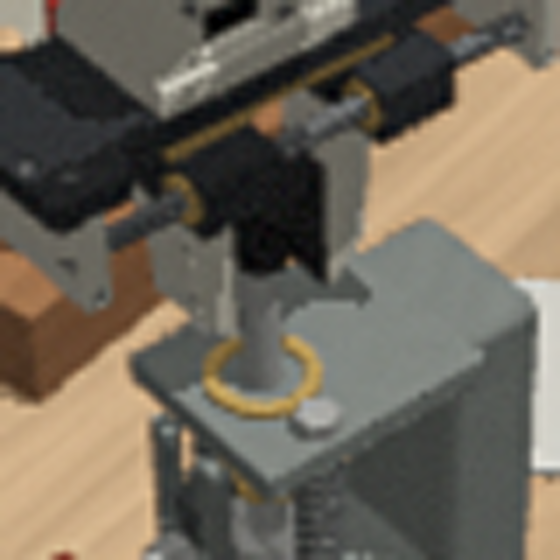

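Emit:
move_arm:
  deltas:
    - {"dp": [-0.0005,0,0],"turn": [0,0,0]}
    - {"dp": [-0.001,0,0],"turn": [0,0,0]}
    - {"dp": [-0.0015,0,0],"turn": [0,0,0]}
    - {"dp": [-0.0015,0,0],"turn": [0,0,0]}

```text
time: 13.35
tool_pos: [0.6606, -0.0383, 0.2445]
tool_rot: [-1.393, 1.566, 3.105]
contact_force: [4.1, -5.6, -13.4]
opening: 0.0321
```

Emit:
move_arm:
  deltas:
    - {"dp": [-0.0005,0,0],"turn": [0,0,0]}
    - {"dp": [-0.001,0,0],"turn": [0,0,0]}
    - {"dp": [-0.0015,0,0],"turn": [0,0,0]}
    - {"dp": [-0.0015,0,0],"turn": [0,0,0]}

```text
time: 13.75
tool_pos: [0.6606, -0.0383, 0.2459]
tool_rot: [-1.409, 1.566, 3.088]
contact_force: [3.4, -5.8, -14.0]
opening: 0.0318
```

Emit:
move_arm:
  deltas:
    - {"dp": [-0.0005,0,0],"turn": [0,0,0]}
    - {"dp": [-0.001,0,0],"turn": [0,0,0]}
    - {"dp": [-0.0015,0,0],"turn": [0,0,0]}
    - {"dp": [-0.0015,0,0],"turn": [0,0,0]}

```text
time: 14.15
tool_pos: [0.6606, -0.0382, 0.2474]
tool_rot: [-1.406, 1.566, 3.092]
contact_force: [3.9, -5.6, -13.4]
opening: 0.0322
```

Emit:
move_arm:
  deltas:
    - {"dp": [-0.0005,0,0],"turn": [0,0,0]}
    - {"dp": [-0.001,0,0],"turn": [0,0,0]}
    - {"dp": [-0.0015,0,0],"turn": [0,0,0]}
    - {"dp": [-0.0015,0,0],"turn": [0,0,0]}

```text
time: 14.55
tool_pos: [0.6606, -0.0382, 0.2489]
tool_rot: [-1.407, 1.566, 3.09]
contact_force: [4.0, -5.5, -13.9]
opening: 0.0314
```

Emit:
move_arm:
  deltas:
    - {"dp": [-0.0005,0,0],"turn": [0,0,0]}
    - {"dp": [-0.001,0,0],"turn": [0,0,0]}
    - {"dp": [-0.001,0,0],"turn": [0,0,0]}

```text
time: 14.85
tool_pos: [0.6606, -0.0383, 0.25]
tool_rot: [-1.401, 1.566, 3.096]
contact_force: [3.3, -5.1, -13.8]
opening: 0.0318
```

Emit:
move_arm:
  deltas:
    - {"dp": [-0.0005,0,0],"turn": [0,0,0]}
    - {"dp": [-0.001,0,0],"turn": [0,0,0]}
    - {"dp": [-0.001,0,0],"turn": [0,0,0]}

```text
time: 15.15
tool_pos: [0.6606, -0.0382, 0.2509]
tool_rot: [-1.41, 1.566, 3.088]
contact_force: [4.2, -5.7, -14.0]
opening: 0.032
```

```bash
python3 -c "
from h import *
p,d=robot.read_camera('side');crop('side',p,(190,90,270,170),7,'pics/s11.png')
go(W(0,0,.222),'y')"
```

```text
t 15.2 pos [ 0.6606 -0.0383  0.251 ] F [  3.75  -5.56 -12.91] open 0.0319
dp [ 0.029   0.0007 -0.0016]
turn [-0.1   0.04  0.25]
R0 cols world
 [[-0.004  0.977 -0.213]
 [ 0.    -0.213 -0.977]
 [-1.    -0.004  0.001]]
```

View pics/s11.png

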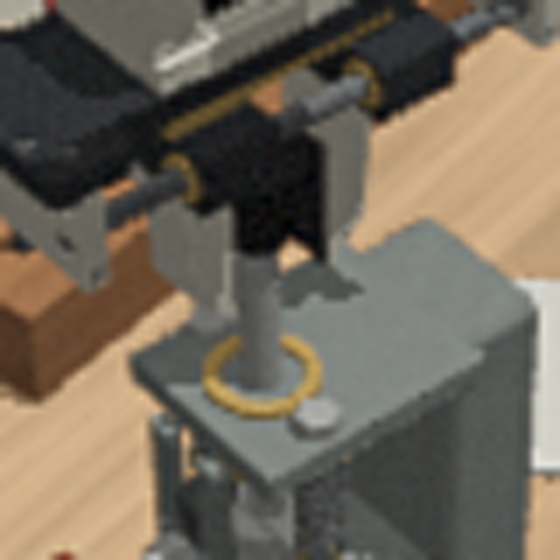

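Emit:
move_arm:
  deltas:
    - {"dp": [-0.0005,0,0],"turn": [0,0,0]}
    - {"dp": [-0.001,0,0],"turn": [0,0,0]}
    - {"dp": [-0.001,0,0],"turn": [0,0,0]}

```text
time: 15.5
tool_pos: [0.6606, -0.0382, 0.2519]
tool_rot: [-1.408, 1.566, 3.09]
contact_force: [3.3, -5.9, -13.3]
opening: 0.0319
```

Emit:
move_arm:
  deltas:
    - {"dp": [-0.0005,0,0],"turn": [0,0,0]}
    - {"dp": [-0.001,0,0],"turn": [0,0,0]}
    - {"dp": [-0.001,0,0],"turn": [0,0,0]}

```text
time: 15.8
tool_pos: [0.6606, -0.0383, 0.2532]
tool_rot: [-1.392, 1.566, 3.105]
contact_force: [3.2, -5.7, -12.3]
opening: 0.0318
```

Emit:
move_arm:
  deltas:
    - {"dp": [-0.0005,0,0],"turn": [0,0,0]}
    - {"dp": [-0.001,0,0],"turn": [0,0,0]}
    - {"dp": [-0.001,0,0],"turn": [0,0,0]}
    - {"dp": [-0.001,0,0],"turn": [0,0,0]}

```text
time: 16.2
tool_pos: [0.6606, -0.0382, 0.2541]
tool_rot: [-1.396, 1.566, 3.102]
contact_force: [3.7, -5.4, -12.6]
opening: 0.0317
```

Emit:
move_arm:
  deltas:
    - {"dp": [0.001,0,0],"turn": [0,0,0]}
    - {"dp": [0.002,0,0],"turn": [0,0,0]}
    - {"dp": [0.003,0,0],"turn": [0,0,0]}
    - {"dp": [0.003,0,0],"turn": [0,0,0]}

```text
time: 16.6
tool_pos: [0.6606, -0.0382, 0.2515]
tool_rot: [-1.378, 1.567, 3.12]
contact_force: [2.5, -5.3, -11.6]
opening: 0.0318
```

Emit:
move_arm:
  deltas:
    - {"dp": [0.0005,0,0],"turn": [0,0,0]}
    - {"dp": [0.001,0,0],"turn": [0,0,0]}
    - {"dp": [0.0015,0,0],"turn": [0,0,0]}
    - {"dp": [0.0015,0,0],"turn": [0,0,0]}

```text
time: 17.0
tool_pos: [0.6607, -0.0383, 0.2513]
tool_rot: [-1.255, 1.568, -3.04]
contact_force: [0.2, -5.5, -6.1]
opening: 0.0319
```

Emit:
move_arm:
  deltas:
    - {"dp": [0.0005,0,0],"turn": [0,0,0]}
    - {"dp": [0.001,0,0],"turn": [0,0,0]}
    - {"dp": [0.0015,0,0],"turn": [0,0,0]}
    - {"dp": [0.0015,0,0],"turn": [0,0,0]}

```text
time: 17.4
tool_pos: [0.6608, -0.0383, 0.2512]
tool_rot: [-0.672, 1.57, -2.457]
contact_force: [-0.8, -5.8, -1.3]
opening: 0.0323
```

Emit:
move_arm:
  deltas:
    - {"dp": [0,0,0],"turn": [0,0,0]}
    - {"dp": [0,0,0],"turn": [0,0,0]}
    - {"dp": [0,0,0],"turn": [0,0,0]}
    - {"dp": [0,0,0],"turn": [0,0,0]}
    - {"dp": [0,0,0],"turn": [0,0,0]}
  hand: 0.06

```text
time: 17.9
tool_pos: [0.6609, -0.0374, 0.2518]
tool_rot: [2.782, 1.57, 0.998]
contact_force: [-0.0, -0.1, -0.9]
opening: 0.0596
```

```bash
python3 -c "
from h import *
p,d=robot.read_camera('side');crop('side',p,(190,70,270,150),7,'pics/s12.png')
go(W(0,0,.222),'y')"
```

```text
t 17.95 pos [ 0.6609 -0.0376  0.2517] F [ 0.02  0.07 -0.51] open 0.0596
dp [ 0.0297  0.0004 -0.0009]
turn [-0.06 -0.01 -0.  ]
R0 cols world
 [[ 0.     0.977 -0.212]
 [ 0.    -0.212 -0.977]
 [-1.     0.    -0.   ]]
```

View pics/s12.png

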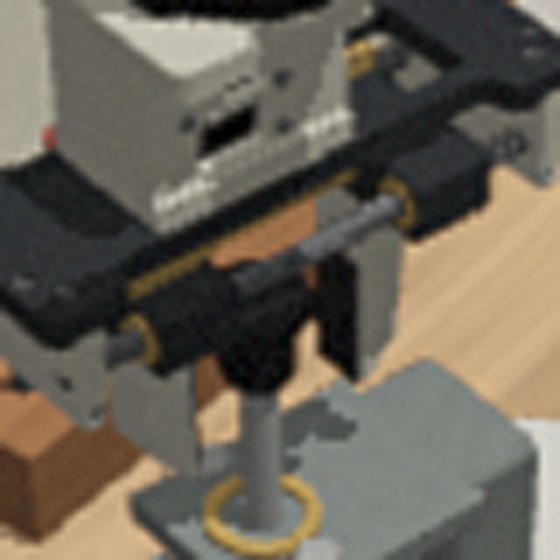

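Emit:
move_arm:
  deltas:
    - {"dp": [-0.03,0,0],"turn": [0,0,0]}
    - {"dp": [-0.07,0,0],"turn": [0,0,0]}
    - {"dp": [-0.085,-0.03,0],"turn": [0,0,0]}
    - {"dp": [-0.085,-0.075,0],"turn": [0,0,0]}
    - {"dp": [-0.085,-0.12,0],"turn": [0,0,0]}
    - {"dp": [-0.085,-0.16,0],"turn": [0,0,0]}
    - {"dp": [-0.08,-0.185,0],"turn": [0,0,0]}
    - {"dp": [-0.04,-0.19,0],"turn": [0,0,0]}
    - {"dp": [-0.0,-0.19,0],"turn": [0,0,0]}
    - {"dp": [0.04,-0.19,0],"turn": [0,0,0]}

```text
time: 18.95
tool_pos: [0.475, 0.0028, 0.2112]
tool_rot: [1.68, 1.568, -0.105]
contact_force: [0.5, 0.1, -0.7]
opening: 0.06
```

Emit:
move_arm:
  deltas:
    - {"dp": [0.03,0,0],"turn": [0,0,0]}
    - {"dp": [0.06,0,0],"turn": [0,0,0]}
    - {"dp": [0.09,0,0],"turn": [0,0,0]}
    - {"dp": [0.1,0,0],"turn": [0,0,0]}
    - {"dp": [0.1,0,0],"turn": [0,0,0]}
    - {"dp": [0.1,0,0],"turn": [0,0,0]}
    - {"dp": [0.1,0,0],"turn": [0,0,0]}
  hand: 0.0
  squeeze: 20

```text
time: 19.65
tool_pos: [0.4763, 0.0024, 0.1132]
tool_rot: [1.615, 1.568, -0.17]
contact_force: [0.1, 0.3, -0.0]
opening: 0.0088
```

```bash
sed -i 's/K=np.array.*;YAW/K=np.array([.6607,-.0384]);YAW/' h.py; python3 -c "
from h import *
p,d=robot.read_camera('side');crop('side',p,(170,60,330,270),3,'pics/s13.png')
p,d=robot.read_camera('top');crop('top',p,(200,125,340,245),5,'pics/t13.png')
go(W(-.18,0,.053),'y')"
```

```text
t 19.75 pos [0.476  0.0025 0.1129] F [ 0.13 -0.04 -0.68] open 0.0025
dp [0.0599 0.009  0.0009]
turn [-0.07 -0.   -0.15]
R0 cols world
 [[ 0.003  0.977 -0.213]
 [-0.001 -0.213 -0.977]
 [-1.     0.003 -0.   ]]
```

View pics/s13.png

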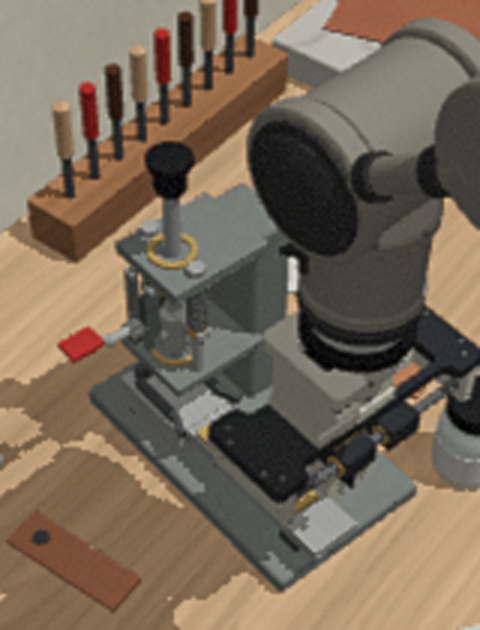

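View pics/t13.png

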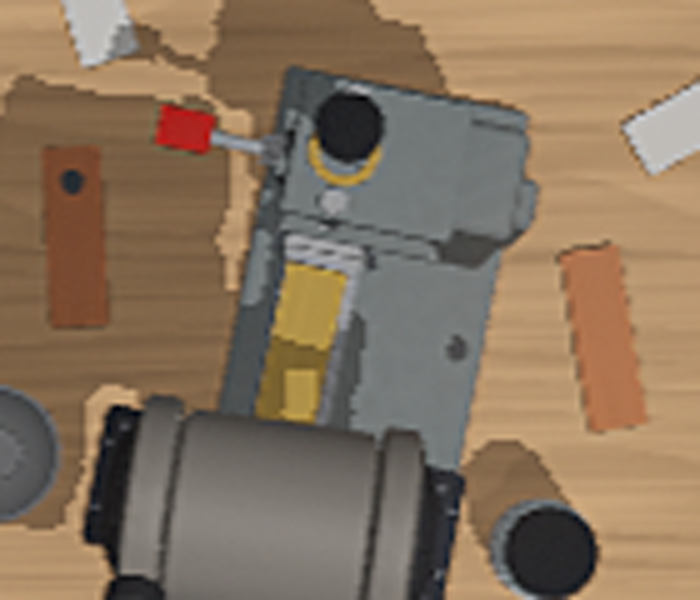

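Emit:
move_arm:
  deltas:
    - {"dp": [0.02,0,0.001],"turn": [0,0,0]}
    - {"dp": [0.035,0,0.001],"turn": [0,0,0]}
    - {"dp": [0.048,0,0.001],"turn": [0,0,0]}
    - {"dp": [0.056,0,0.001],"turn": [0,0,0]}
    - {"dp": [0.06,0,0.001],"turn": [0,0,0]}
    - {"dp": [0.06,0,0.001],"turn": [0,0,0]}
    - {"dp": [0.06,0,0.001],"turn": [0,0,0]}

```text
time: 20.45
tool_pos: [0.4754, 0.0015, 0.0522]
tool_rot: [1.529, 1.57, -0.256]
contact_force: [-0.0, -0.2, -0.1]
opening: 0.0006
```

```bash
python3 -c "
from h import *
p,d=robot.read_camera('side');crop('side',p,(220,160,330,260),6,'pics/s14.png')
go(W(-.0975,0,.053),'y')"
```

```text
t 20.5 pos [0.4754 0.0015 0.0523] F [ 0.45 -0.13  0.86] open 0.0006
dp [-0.0006  0.092  -0.0003]
turn [-0.08  0.   -0.07]
R0 cols world
 [[ 0.001  0.977 -0.213]
 [-0.    -0.213 -0.977]
 [-1.     0.001  0.   ]]
```

View pics/s14.png

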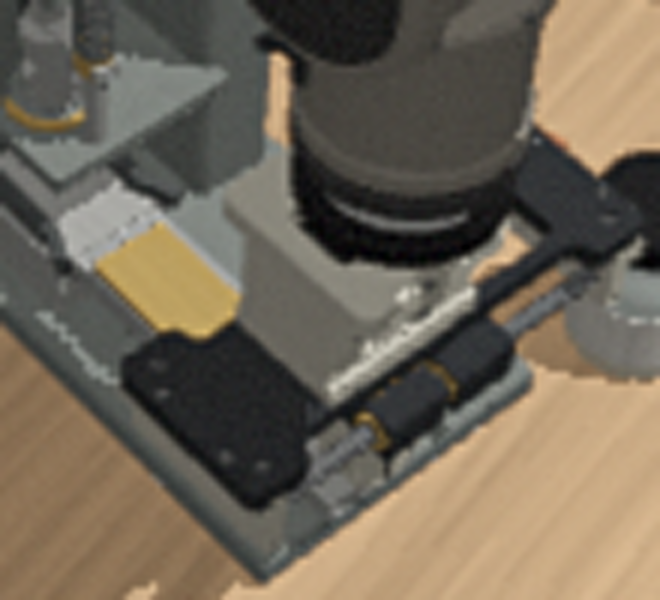

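Emit:
move_arm:
  deltas:
    - {"dp": [0,0.005,0],"turn": [0,0,0]}
    - {"dp": [0,0.01,0],"turn": [0,0,0]}
    - {"dp": [0,0.015,0],"turn": [0,0,0]}
    - {"dp": [0,0.019,0],"turn": [0,0,0]}
    - {"dp": [0,0.023,0],"turn": [0,0,0]}
    - {"dp": [0,0.027,0],"turn": [0,0,0]}
    - {"dp": [0,0.031,0],"turn": [0,0,0]}
    - {"dp": [0,0.035,0],"turn": [0,0,0]}
    - {"dp": [0,0.039,0],"turn": [0,0,0]}
    - {"dp": [0,0.043,0],"turn": [0,0,0]}

```text
time: 21.5
tool_pos: [0.5173, -0.0076, 0.0517]
tool_rot: [-0.672, 1.571, -2.457]
contact_force: [-0.7, -0.4, -0.1]
opening: 0.0005
```

Emit:
move_arm:
  deltas:
    - {"dp": [0,0.004,0],"turn": [0,0,0]}
    - {"dp": [0,0.008,0],"turn": [0,0,0]}
    - {"dp": [0,0.012,0],"turn": [0,0,0]}
    - {"dp": [0,0.016,0],"turn": [0,0,0]}
    - {"dp": [0,0.02,0],"turn": [0,0,0]}
    - {"dp": [0,0.024,0],"turn": [0,0,0]}
    - {"dp": [0,0.027,0],"turn": [0,0,0]}
    - {"dp": [0,0.03,0],"turn": [0,0,0]}
    - {"dp": [0,0.033,0],"turn": [0,0,0]}
    - {"dp": [0,0.035,0],"turn": [0,0,0]}

```text
time: 22.5
tool_pos: [0.5515, -0.0151, 0.0517]
tool_rot: [1.015, 1.571, -0.77]
contact_force: [-0.7, 0.2, -0.2]
opening: 0.0004
```

```bash
python3 -c "
from h import *
p,d=robot.read_camera('side');crop('side',p,(200,100,310,230),5,'pics/s15.png')
go(W(-.0975,0,.053),'y')"
```

```text
t 22.55 pos [ 0.5518 -0.0152  0.0517] F [1.25 0.11 0.39] open 0.0003
dp [-0.0012  0.0139 -0.0003]
turn [-0.08  0.   -0.03]
R0 cols world
 [[ 0.001  0.977 -0.213]
 [-0.    -0.213 -0.977]
 [-1.     0.001  0.   ]]
```

View pics/s15.png

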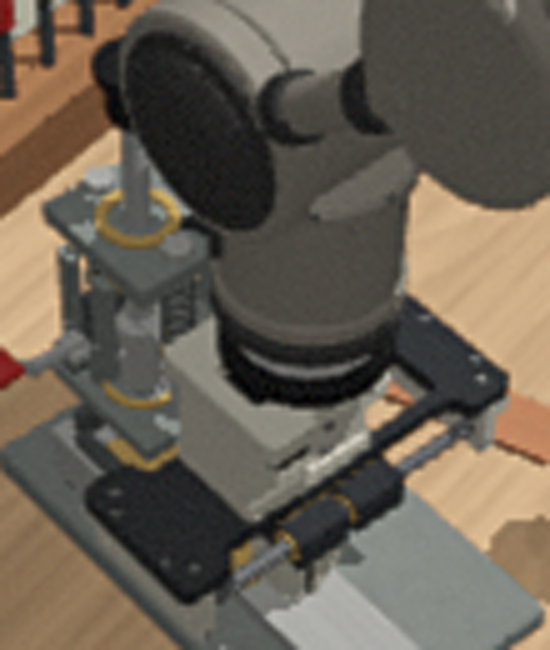

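```bash
python3 -c "
from h import *
p,d=robot.read_camera('top');crop('top',p,(220,120,320,220),6,'pics/t15.png')
P=pts('top',d)
# points above .2 in press frame, near the front
q=P[(d>0)&(P[...,2]>.2)&(P[...,2]<.45)]
r=np.c_[(q[:,:2]-K)@ex,(q[:,:2]-K)@ey,q[:,2]]
for z in np.arange(.2,.45,.02):
  k=(r[:,2]>z)&(r[:,2]<z+.02)&(abs(r[:,1])<.06)&(r[:,0]<-.02)
  if k.any(): print(round(z,2),r[k][:,0].max().round(3), r[k][:,0].min().round(3))
"
```

```text
0.2 -0.02 -0.603
0.22 -0.594 -0.6
0.24 -0.596 -0.596
0.34 -0.075 -0.132
0.36 -0.064 -0.554
0.38 -0.066 -0.157
0.4 -0.075 -0.535
0.42 -0.155 -0.529
0.44 -0.176 -0.525
```

View pics/t15.png

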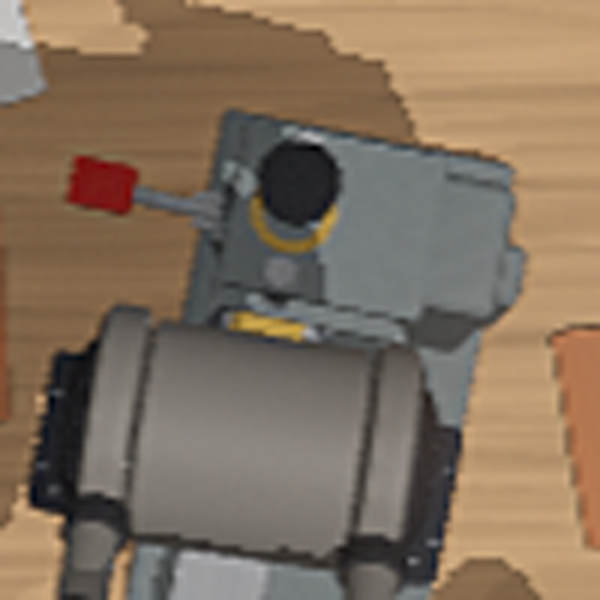

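Emit:
move_arm:
  deltas:
    - {"dp": [0,0.002,0],"turn": [0,0,0]}
    - {"dp": [0,0.004,0],"turn": [0,0,0]}
    - {"dp": [0,0.006,0],"turn": [0,0,0]}
    - {"dp": [0,0.008,0],"turn": [0,0,0]}
    - {"dp": [0,0.009,0],"turn": [0,0,0]}
    - {"dp": [0,0.01,0],"turn": [0,0,0]}
    - {"dp": [0,0.01,0],"turn": [0,0,0]}

```text
time: 23.3
tool_pos: [0.5611, -0.0172, 0.0517]
tool_rot: [1.324, 1.571, -0.461]
contact_force: [-0.3, -0.1, 0.6]
opening: 0.0004
```

Emit:
move_arm:
  deltas:
    - {"dp": [0,0.001,0],"turn": [0,0,0]}
    - {"dp": [0,0.0015,0],"turn": [0,0,0]}
    - {"dp": [0,0.002,0],"turn": [0,0,0]}
    - {"dp": [0,0.002,0],"turn": [0,0,0]}

```text
time: 23.7
tool_pos: [0.563, -0.0176, 0.0517]
tool_rot: [0.12, 1.571, -1.665]
contact_force: [-0.8, 0.2, -0.7]
opening: -0.0001
```

Expected contact at tool x ≈ 0.565. Continue in 1 mm steps.

Emit:
move_arm:
  deltas:
    - {"dp": [0,0.0005,0],"turn": [0,0,0]}
    - {"dp": [0,0.001,0],"turn": [0,0,0]}
    - {"dp": [0,0.0015,0],"turn": [0,0,0]}
    - {"dp": [0,0.0015,0],"turn": [0,0,0]}

```text
time: 24.1
tool_pos: [0.564, -0.0178, 0.0516]
tool_rot: [-1.416, 1.57, 3.082]
contact_force: [-2.8, -0.1, 1.2]
opening: 0.0004
```

Emit:
move_arm:
  deltas:
    - {"dp": [0,0.0005,0],"turn": [0,0,0]}
    - {"dp": [0,0.001,0],"turn": [0,0,0]}
    - {"dp": [0,0.001,0],"turn": [0,0,0]}
    - {"dp": [0,0.001,0],"turn": [0,0,0]}

```text
time: 24.5
tool_pos: [0.5642, -0.0179, 0.0515]
tool_rot: [-1.475, 1.568, 3.023]
contact_force: [-6.0, 0.7, 2.9]
opening: 0.0001
```

Emit:
move_arm:
  deltas:
    - {"dp": [0,0.0005,0],"turn": [0,0,0]}
    - {"dp": [0,0.001,0],"turn": [0,0,0]}
    - {"dp": [0,0.0015,0],"turn": [0,0,0]}
    - {"dp": [0,0.0015,0],"turn": [0,0,0]}
    - {"dp": [0,0.0015,0],"turn": [0,0,0]}

```text
time: 25.0
tool_pos: [0.5644, -0.0179, 0.0512]
tool_rot: [-1.498, 1.565, 3.0]
contact_force: [-10.0, 0.8, 5.1]
opening: 0.0005
```

Emit:
move_arm:
  deltas:
    - {"dp": [0,-0.002,0],"turn": [0,0,0]}
    - {"dp": [0,-0.006,0],"turn": [0,0,0]}
    - {"dp": [0,-0.02,0],"turn": [0,0,0]}
    - {"dp": [0,-0.05,0],"turn": [0,0,0]}
    - {"dp": [0,-0.09,0],"turn": [0,0,0]}
    - {"dp": [-0.03,-0.1,0],"turn": [0,0,0]}
    - {"dp": [-0.08,-0.1,0],"turn": [0,0,0]}
    - {"dp": [-0.13,-0.1,0],"turn": [0,0,0]}
    - {"dp": [-0.17,-0.1,0],"turn": [0,0,0]}
    - {"dp": [-0.2,-0.1,0],"turn": [0,0,0]}

```text
time: 26.0
tool_pos: [0.4704, 0.0028, 0.2553]
tool_rot: [1.634, 1.564, -0.151]
contact_force: [1.1, -0.5, 0.2]
opening: 0.0008
```

```bash
python3 -c "
from h import *
p,d=robot.read_camera('side');crop('side',p,(180,80,320,250),4,'pics/s16.png')
p,d=robot.read_camera('top');crop('top',p,(220,130,320,230),6,'pics/t16.png');cv2.imwrite('t16full.png',p)
hsv=cv2.cvtColor(p,cv2.COLOR_RGB2HSV)
go(W(0,.088,.25),'x')
print(W(0,.088,.167))
"
```

```text
t 26.1 pos [0.4719 0.0025 0.2565] F [ 0.07  0.4  -0.33] open 0.0001
dp [ 0.0088  0.193  -0.0881]
turn [89.93 -0.55 -0.49]
R0 cols world
 [[ 0.011  0.977 -0.213]
 [-0.002 -0.213 -0.977]
 [-1.     0.012 -0.001]]
[0.67929658 0.0476126  0.167     ]
```

View pics/s16.png

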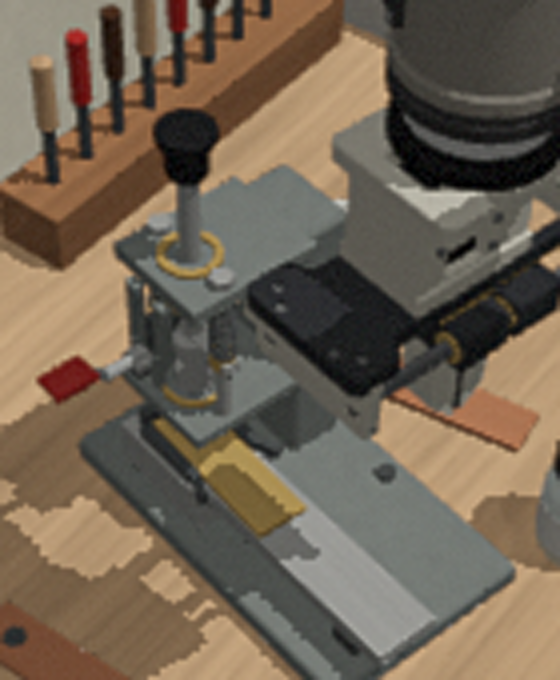

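View pics/t16.png

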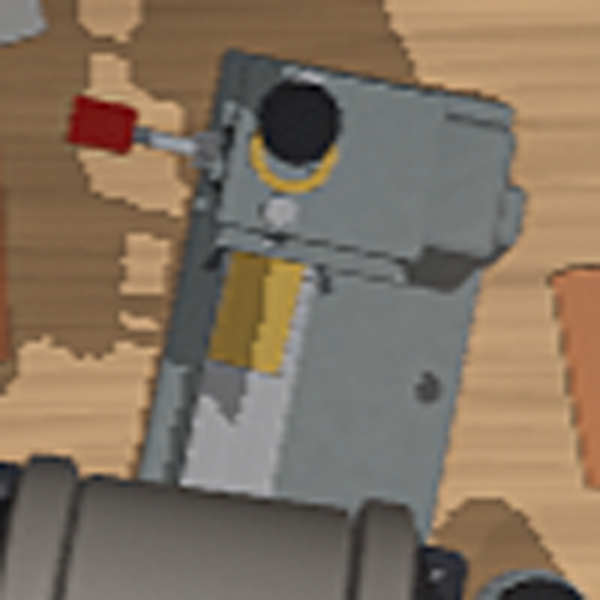

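```bash
python3 -c "
from h import *
Kc=np.array([.6615,-.0368])
a=plane('top',255,190.3,.056)[:2];b=plane('top',266.7,192.2,.056)[:2]
for q in (a,b,(a+b)/2):
  for k in (K,Kc): print(((q-k)@ex).round(4),((q-k)@ey).round(4))
d=a-b;print(np.linalg.norm(d),np.degrees(np.arctan2(d[1],d[0]))-90)
"
```

```text
-0.0896 0.0203
-0.09 0.0186
-0.0884 -0.0142
-0.0888 -0.016
-0.089 0.003
-0.0894 0.0013
0.03461739322507919 -10.272307501298556
```

```bash
python3 -c "
from h import *
print(robot.observe()['qpos'].round(3))"
```

```text
[-0.157  0.214  1.619  0.     1.298  1.628]
```

Emit:
move_arm:
  deltas:
    - {"dp": [-0.015,0,-0.02],"turn": [-8.5,0,0]}
    - {"dp": [-0.025,0.01,-0.045],"turn": [-17,0,0]}
    - {"dp": [-0.025,0.03,-0.065],"turn": [-25.5,0,0]}
    - {"dp": [-0.025,0.055,-0.085],"turn": [-34,0,0]}
    - {"dp": [-0.025,0.08,-0.089],"turn": [-42.5,0,0]}
    - {"dp": [-0.025,0.105,-0.089],"turn": [-51,0,0]}
    - {"dp": [-0.025,0.13,-0.089],"turn": [-59.5,0,0]}
    - {"dp": [-0.025,0.155,-0.089],"turn": [-68,0,0]}
    - {"dp": [-0.025,0.18,-0.089],"turn": [-76.5,0,0]}
    - {"dp": [-0.025,0.193,-0.089],"turn": [-85,0,0]}

```text
time: 27.1
tool_pos: [0.6783, 0.0482, 0.2748]
tool_rot: [-2.402, 1.571, -2.698]
contact_force: [0.2, -0.4, 0.5]
opening: 0.0006
```

Emit:
move_arm:
  deltas:
    - {"dp": [0,0,0],"turn": [-5,0,0]}
    - {"dp": [0,0,0],"turn": [-5,0,0]}
    - {"dp": [0,0,0],"turn": [-5,0,0]}

```text
time: 27.4
tool_pos: [0.6766, 0.0489, 0.276]
tool_rot: [-2.944, 1.57, 3.122]
contact_force: [-0.0, 0.1, -0.5]
opening: 0.0005
```

```bash
python3 -c "
from h import *
go(W(0,.088,.18),'x')
print(robot.observe()['qpos'].round(3))
p,d=robot.read_camera('side');crop('side',p,(150,40,290,210),4,'pics/s17.png')"
```

```text
t 27.4 pos [0.6766 0.0489 0.276 ] F [-0.03  0.1  -0.54] open 0.0005
dp [ 0.096  -0.0006  0.0029]
turn [-0.22 -0.02  0.  ]
R0 cols world
 [[-0.     0.215  0.977]
 [ 0.     0.977 -0.215]
 [-1.    -0.    -0.   ]]
[-0.041  0.62   0.936 -0.     1.586  0.176]
```

View pics/s17.png

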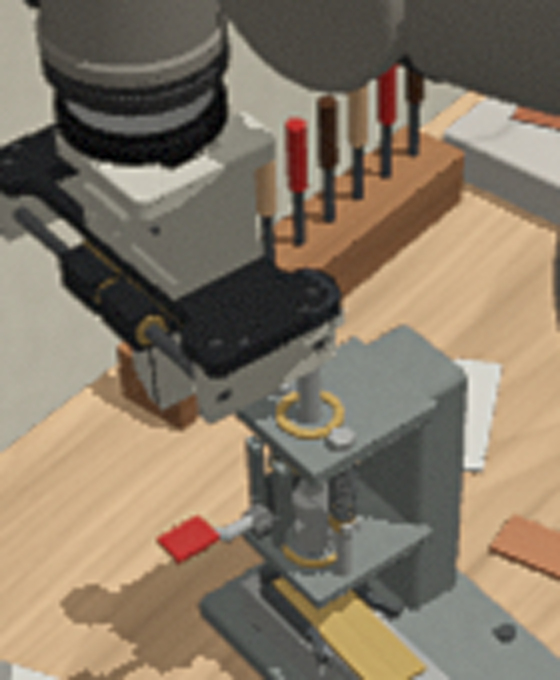

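Emit:
move_arm:
  deltas:
    - {"dp": [0.01,0,0.003],"turn": [0,0,0]}
    - {"dp": [0.035,0,0.003],"turn": [0,0,0]}
    - {"dp": [0.06,0,0.003],"turn": [0,0,0]}
    - {"dp": [0.085,0,0.003],"turn": [0,0,0]}
    - {"dp": [0.096,0,0.003],"turn": [0,0,0]}
    - {"dp": [0.1,0,0.003],"turn": [0,0,0]}
    - {"dp": [0.1,0,0.003],"turn": [0,0,0]}
    - {"dp": [0.1,0,0.003],"turn": [0,0,0]}

```text
time: 28.25
tool_pos: [0.6803, 0.0482, 0.1781]
tool_rot: [0.148, 1.568, -0.066]
contact_force: [-0.0, 0.6, 0.9]
opening: 0.0002
```

```bash
python3 -c "
from h import *
go(W(0,.088,.167),'x')
p,d=robot.read_camera('side');crop('side',p,(150,60,290,220),4,'pics/s18.png')"
```

```text
t 28.25 pos [0.6803 0.0482 0.1781] F [-0.04  0.57  0.95] open 0.0002
dp [ 0.0111 -0.0007 -0.0009]
turn [-0.09  0.14 -0.02]
R0 cols world
 [[ 0.003  0.213  0.977]
 [-0.     0.977 -0.213]
 [-1.     0.     0.002]]
```

View pics/s18.png

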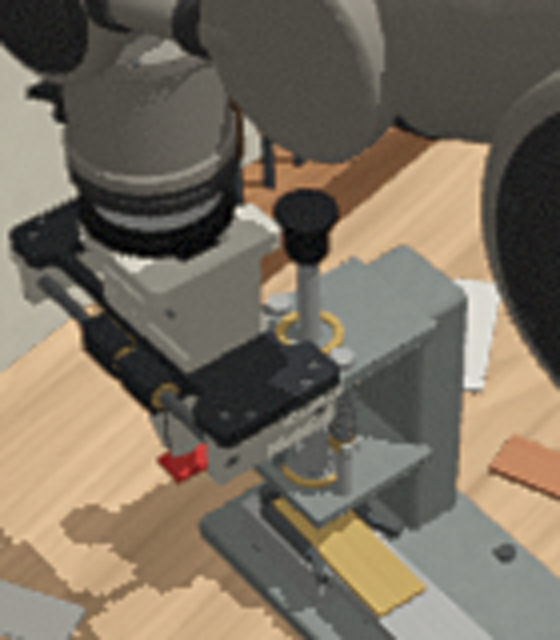

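Emit:
move_arm:
  deltas:
    - {"dp": [0.005,0,0],"turn": [0,0,0]}
    - {"dp": [0.01,0,0],"turn": [0,0,0]}
    - {"dp": [0.013,0,0],"turn": [0,0,0]}
    - {"dp": [0.016,0,0],"turn": [0,0,0]}
    - {"dp": [0.019,0,0],"turn": [0,0,0]}
    - {"dp": [0.022,0,0],"turn": [0,0,0]}
    - {"dp": [0.025,0,0],"turn": [0,0,0]}
    - {"dp": [0.027,0,0],"turn": [0,0,0]}
    - {"dp": [0.029,0,0],"turn": [0,0,0]}
    - {"dp": [0.029,0,0],"turn": [0,0,0]}

```text
time: 29.3
tool_pos: [0.68, 0.0491, 0.1477]
tool_rot: [1.045, 1.569, 0.832]
contact_force: [2.2, 6.2, 2.9]
opening: 0.0006
```

```bash
python3 -c "
from h import *
go(W(0,.088,.15),'x')
p,d=robot.read_camera('side');crop('side',p,(150,60,290,220),4,'pics/s19.png')"
```

```text
t 29.3 pos [0.68   0.0491 0.1477] F [2.19 6.15 2.87] open 0.0006
dp [-0.0023 -0.0016 -0.0004]
turn [-0.06  0.05 -0.09]
R0 cols world
 [[ 0.001  0.212  0.977]
 [ 0.001  0.977 -0.212]
 [-1.     0.002  0.001]]
```

View pics/s19.png

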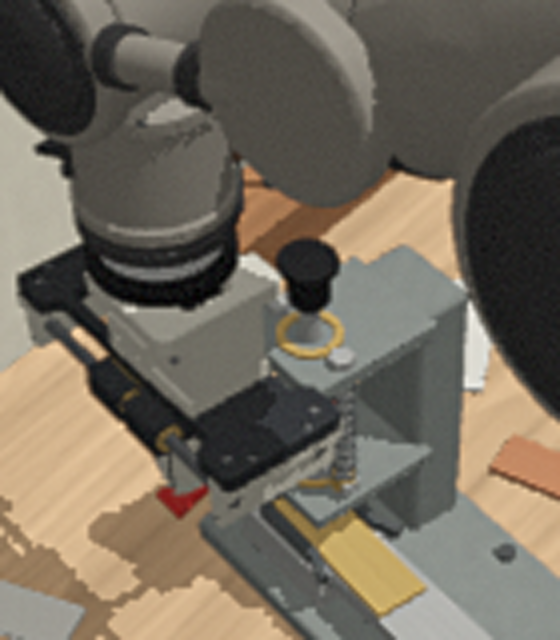

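Emit:
move_arm:
  deltas:
    - {"dp": [-0.005,0,0],"turn": [0,0,0]}
    - {"dp": [-0.012,0,0],"turn": [0,0,0]}
    - {"dp": [-0.02,0,0],"turn": [0,0,0]}
    - {"dp": [-0.04,0,0],"turn": [0,0,0]}
    - {"dp": [-0.08,0,0],"turn": [0,0,0]}
    - {"dp": [-0.12,0,0],"turn": [0,0,0]}
    - {"dp": [-0.15,0,0],"turn": [0,0,0]}
    - {"dp": [-0.17,-0.02,-0.04],"turn": [0,0,0]}
    - {"dp": [-0.17,0.0,-0.08],"turn": [0,0,0]}
    - {"dp": [-0.17,0.03,-0.12],"turn": [0,0,0]}

```text
time: 30.35
tool_pos: [0.5674, 0.1013, 0.3182]
tool_rot: [-1.228, 1.57, -1.447]
contact_force: [0.9, 0.7, 0.2]
opening: 0.0005
```

Emit:
move_arm:
  deltas:
    - {"dp": [0,0.04,-0.03],"turn": [0,0,0]}
    - {"dp": [0,0.08,-0.06],"turn": [0,0,0]}
    - {"dp": [0,0.1,-0.08],"turn": [0,0,0]}
    - {"dp": [0,0.1,-0.08],"turn": [0,0,0]}
    - {"dp": [0,0.1,-0.08],"turn": [0,0,0]}

```text
time: 30.85
tool_pos: [0.5116, 0.2175, 0.3179]
tool_rot: [-1.411, 1.57, -1.624]
contact_force: [0.7, -0.1, -0.6]
opening: 0.0004
```

```bash
python3 -c "
from h import *
go(W(0,.088,.15),'x')
p,d=robot.read_camera('side');crop('side',p,(150,80,310,240),4,'pics/s20.png')
hsv=cv2.cvtColor(p,cv2.COLOR_RGB2HSV)
b=p.copy()
p,d=robot.read_camera('top');crop('top',p,(220,130,320,230),6,'pics/t20.png')
hsv=cv2.cvtColor(p,cv2.COLOR_RGB2HSV)
for n,pp in(('top',p),('side',b)):
  hsv=cv2.cvtColor(pp,cv2.COLOR_RGB2HSV)
  m=((hsv[...,0]<6)|(hsv[...,0]>174))&(hsv[...,1]>170)&(hsv[...,2]>90)
  nn,lab,st,ce=cv2.connectedComponentsWithStats(m.astype(np.uint8))
  for i in range(1,nn):
    if st[i,4]>5 and 180<ce[i][0]<260 and ce[i][1]>130: print(n,st[i],ce[i])
"
```

```text
t 30.85 pos [0.5116 0.2175 0.3179] F [ 0.75 -0.07 -0.65] open 0.0004
dp [ 0.168  -0.1303  0.1999]
turn [-0.02  0.01  0.06]
R0 cols world
 [[-0.     0.212  0.977]
 [-0.001  0.977 -0.212]
 [-1.    -0.001  0.   ]]
top [232 146  11  10  78] [236.75641026 150.42307692]
side [225 162   7   4  17] [228.76470588 163.88235294]
```

View pics/s20.png

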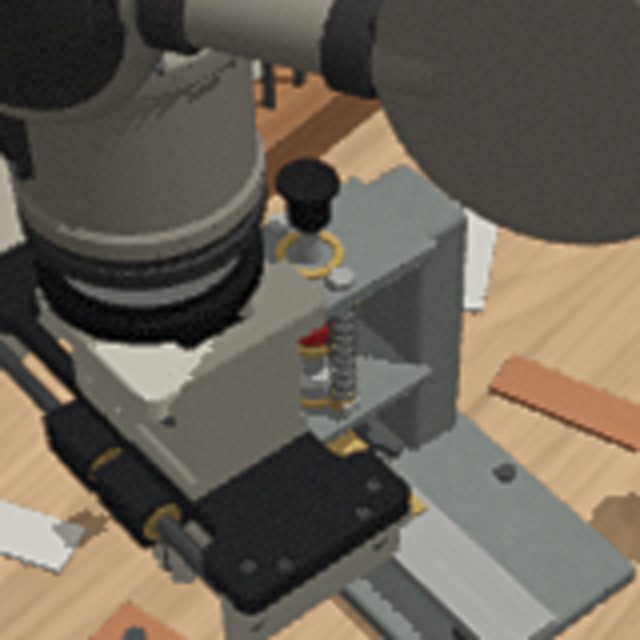

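View pics/t20.png

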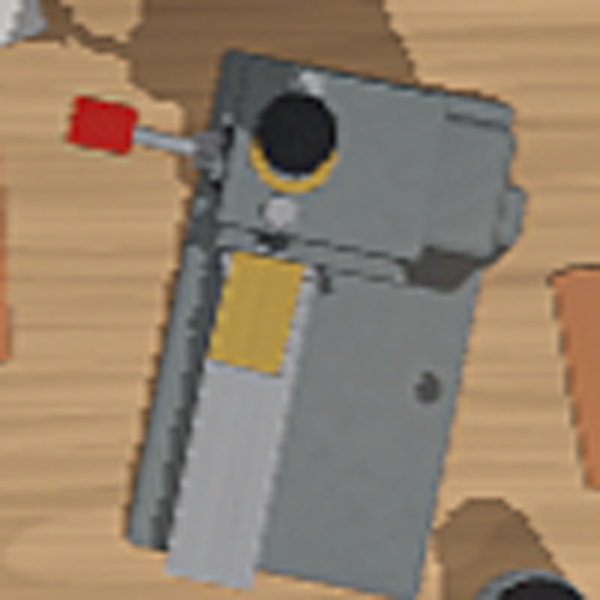

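```bash
python3 -c "
from h import *
f=lambda u,v,z: plane('top',220+u/6,130+v/6,z)[:2]
n=(f(210,362,.056)+f(280,373,.056))/2; e=(f(167,572,.05)+f(252,587,.05))/2
print((n-e)@ex,(n-e)@ey,(e-K)@ex,(e-K)@ey)
"
```

```text
0.10453192640751928 0.0030234654712102934 -0.19350933899079592 7.342313777686615e-05
```

```bash
python3 -c "
from h import *
p,d=robot.read_camera('top');p=p.astype(np.float32)
from scipy.ndimage import map_coordinates as mc
def prof(xs,y,z,k=K):
    out=[]
    for x in xs:
        u,v=proj('top',np.r_[k+x*ex+y*ey,z]); out.append([mc(p[...,c],[[v],[u]],order=1)[0] for c in range(3)])
    return np.array(out)
xs=np.arange(-.11,-.07,.0005)
for y in (-.010,-.005,0,.005,.010):
    a=prof(xs,y,.056); s=a[:,0]-a[:,2]; th=(s[:20].mean()+s[-20:].mean())/2; i=np.argmax(s>th)
    xt=np.arange(-.215,-.175,.0005);b=prof(xt,y,.05);w=b[:,2]-.5*b[:,0]; w=b[:,0]-b[:,2]; t2=(w[:20].mean()+w[-20:].mean())/2
    j=np.argmax((w<t2)); print(y,'near',xs[i].round(4),'tongue end',xt[j].round(4), w[::16].round(0))
# lateral edges
def lat(x,z):
    ys=np.arange(-.03,.03,.0005);q=[]
    for y in ys:
        u,v=proj('top',np.r_[K+x*ex+y*ey,z]); q.append([mc(p[...,c],[[v],[u]],order=1)[0] for c in range(3)])
    q=np.array(q);s=q[:,0]-q[:,2];m=s>(s.max()+np.median(s[:15]))/2;return ys[m].min(),ys[m].max()
for x in (-.085,-.075,-.065,-.055,-.048): l=lat(x,.056);print(x,np.round(l,4),round(sum(l)/2,4))
"
```

```text
-0.01 near -0.0875 tongue end -0.194 [70. 72. 76. -5. -1. -1.]
-0.005 near -0.088 tongue end -0.194 [70. 72. 75. -3. -2. -2.]
0 near -0.088 tongue end -0.193 [71. 71. 76. -7. -2. -1.]
0.005 near -0.087 tongue end -0.194 [71. 71. 76. -4. -1. -1.]
0.01 near -0.0875 tongue end -0.194 [70. 72. 75. -5. -1. -1.]
-0.085 [-0.011  0.023] 0.006
-0.075 [-0.0115  0.0235] 0.006
-0.065 [-0.0125  0.023 ] 0.0053
-0.055 [-0.013  0.022] 0.0045
-0.048 [-0.013   0.0215] 0.0043
```

```bash
python3 -c "
from h import *
p,d=robot.read_camera('top');p=p.astype(np.float32)
from scipy.ndimage import map_coordinates as mc
ys=np.arange(-.034,.034,.002)
for x,z in ((-.18,.05),(-.15,.05),(-.12,.05),(-.1,.05),(-.085,.056),(-.07,.056),(-.055,.056)):
    q=[]
    for y in ys:
        u,v=proj('top',np.r_[K+x*ex+y*ey,z]); q.append([mc(p[...,c],[[v],[u]],order=1)[0] for c in range(3)])
    q=np.array(q); print(x); print('  lum',q.mean(1).astype(int)); print('  r-b',(q[:,0]-q[:,2]).astype(int))
crop('top',p.astype(np.uint8),(240,160,285,230),12,'pics/t21.png')
"
```

```text
-0.18
  lum [118 119 120 119 117 115 117 130 147 155 157 156 156 155 154 153 154 154
 154 155 156 157 157 156 155 155 156 158 151 128  75  70  77  91]
  r-b [-8 -8 -9 -9 -8 -7 -6 -4 -2 -1 -1 -1 -1 -1 -1 -1 -2 -1 -1 -1 -1 -1 -1  0
  0 -1 -2 -2 -2 -1  0  0 -4 -6]
-0.15
  lum [122 121 121 121 120 120 123 135 149 157 157 155 156 155 153 153 154 154
 154 155 157 157 156 155 155 154 155 159 153 132  79  73  81  96]
  r-b [-3 -3 -3 -3 -3 -3 -3 -1  0  0 -1 -1  0  0  0  0 -1  0  0  0 -1 -1 -1 -1
  0  0  0 -1 -1 -1  0 -1 -2 -3]
-0.12
  lum [122 123 123 122 121 120 124 137 151 157 157 156 157 156 154 154 155 155
 155 156 157 157 156 155 155 155 155 159 153 131  78  74  81  96]
  r-b [-3 -3 -3 -3 -3 -2 -2 -1  0  0  0 -1 -1 -1 -1 -1 -1 -1 -1  0  0 -1 -1 -1
 -1 -1 -1 -1 -1 -1 -2 -2 -2 -2]
-0.1
  lum [121 121 121 121 120 118 125 138 155 158 156 156 156 156 155 155 156 155
 155 154 156 156 155 155 154 154 155 154 145 123  92  73  75  87]
  r-b [-3 -3 -4 -4 -3 -3 -3 -2 -1 -1 -1  0  0  0  0 -1 -1 -1 -2 -1 -1 -1 -1 -1
 -1 -1 -1 -1  0  0 -1 -3 -3 -3]
-0.085
  lum [121 121 121 120 119 118 125 137 156 157 151 142 135 132 134 133 131 130
 131 132 134 134 132 129 131 134 137 135 124 101  83  75  77  89]
  r-b [ -3  -3  -4  -4  -3  -3  -3  -3  -3  -3   3  37  84 116 111 106 104 104
 110 110 110 109 107 105 101 106 116 104  80  34   6  -7  -3  -3]
-0.07
  lum [121 121 121 121 121 120 126 137 155 156 148 135 131 130 130 130 131 130
 129 129 131 132 133 131 131 131 133 130 115  80  75  76  77  74]
  r-b [ -3  -3  -3  -4  -4  -4  -3  -3  -5   0  21  77 101 107 104 103 103 103
 103 102 102 102 103 104 104 104 107 100  74  14  -3  -7  -4  -3]
-0.055
  lum [119 120 120 120 119 119 126 139 156 156 145 128 128 130 131 131 131 130
 129 129 130 131 132 131 130 131 137 136 120  80  76  75  73  87]
  r-b [ -3  -3  -3  -4  -4  -4  -4  -4  -7   1  26  87 105 106 104 103 102 102
 102 103 103 104 103 104 104 105 108  99  64  -5  -9  -6  -4  -4]
```

View pics/t21.png

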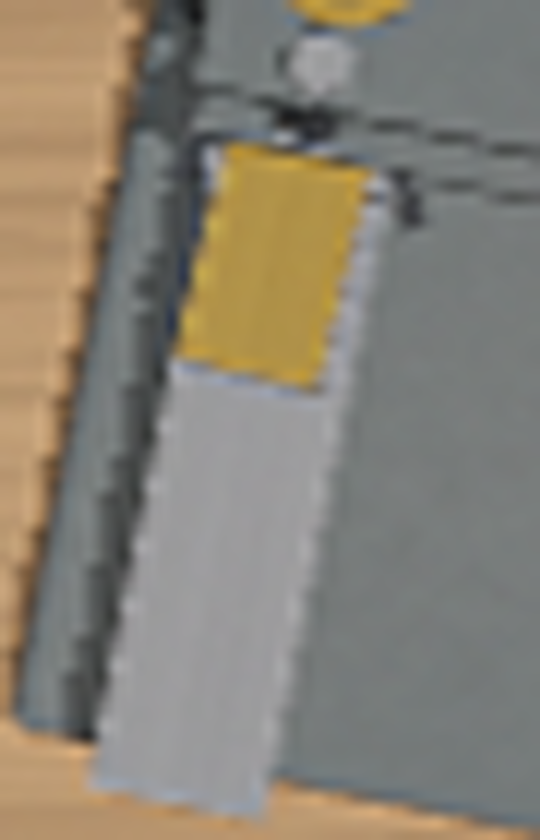

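```bash
python3 -c "
from cell import robot
print(robot.hand_in()); print(robot.observe()['time'])"
```

```text
the job is handed in; nothing more can be done
None
the job is handed in; nothing more can be done
```

I drew the striker until the sear held it, pushed the plate home, fired the stamp with the trip lever and handed the job in at about 31 s. No verdict was reported.

**Draw:** I gripped the knob at 60 N and drew it to about 41 mm. The wrist force never rose above 16 N. A first ease-down from about 30 mm showed it was not yet caught. After drawing to about 41 mm and easing down, the pull vanished at about 38 mm and the knob stayed up when released. The fingers closed at about 32 mm, which means they held the 35 mm rim rather than the 25 mm neck; the grip did not slip.

**Plate:** I pushed it gently until it met a firm stop at about 10 N, then backed off.

**Firing:** The striker came down when I pressed the lever pad some 19 mm.

**Last checks:**
- **Lever and arm:** The pad is back at its starting position in the top picture, and the arm is clear of everything.
- **Plate along the tongue:** Its near end is about 88 mm from the axis and 106 mm from the tongue's end, against 88 mm and 107 mm expected. An earlier rough pick by eye gave 104.5 mm.
- **Plate angle and sideways position:** It sits slightly askew between the guides, by about 0.03–0.045 rad, with its centre about 1.5 mm to the side. That is inside the 0.06 rad and 3 mm limits, but with little room on the angle.
- **Striker on the plate:** I judged this from the pictures only and did not measure the final draw height.
- **Copper plates, jar and dish:** I did not measure their positions at the end. Nothing I did came near them.

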